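Clamp up a cell pack

TASK

Lift every battery cell off the charging rail and stand the cells upright in one row in the bed of the ratchet clamp, flat faces together across the bed, then stand the loose grey pressure block in the row between the cells and the moving jaw. Only when all are in, squeeze the trigger against the handle again and again until the moving jaw grips the pack firmly, and let go; never push the jaw itself, and leave the torch heads and the marker where they are.

Things in the scene. Friction and masses are not known exactly. Their poses are not given: they have to be found in the camera images.
- clamp: one-hand ratchet clamp fixed to the bench, base plate 80 (x) x 299 (y) x 10 mm. Origin: on the bench under the plate; z up; +y runs from the handle to the fixed jaw. Along y (mm): bar stub to -180 (24 mm high), upright handle and trigger -120 to -70, moving jaw -40 to -10 when fully open, open bed, gripping face of the fixed jaw at +140 (jaw 62 mm high).
- clamp_bed (a point): point on the bed floor (10 mm above the bench) at the foot of the fixed jaw's gripping face, middle of the bed; axes as the clamp's. The bed runs 140 mm from here to -y, 56 mm wide between two guides 6 mm thick that stand 12 mm above its floor.
- clamp_handle (a point): middle of the fixed handle, a black upright grip 24 (x) x 14 (y) mm, 113 mm above the bench, top at 131 mm; its rear face is 7 mm to the clamp's -y of this point. It does not move.
- trigger_grip (a point): middle of the grip part of the trigger, a black upright lever 20 (x) x 12 (y) mm, about 112 mm above the bench, top at about 127 mm, pivoted 53 mm above the bench. At rest it stands 37 mm to the clamp's +y of clamp_handle (50 mm over both outsides).
- trigger (a joint): 0 at rest to 0.30 rad fully squeezed (grip moved 18 mm towards the handle, to clamp -y; 32 mm over both outsides). A spring (about 3 N) returns it. Squeezing takes about 10 N, up to 16 N as the jaw grips. A full squeeze drives the jaw about 9 mm forward; letting the trigger back leaves the jaw there. When the pack is tight it no longer goes all the way.
- jaw: moving jaw, grey block 56 x 18 x 50 mm with a sprung rubber pad in front, 62 mm high. The body's origin is the clamp's origin when fully open (face 150 mm from the fixed jaw) and moves with the jaw along clamp +y, up to 85 mm. It goes forward in ratchet steps of 4.4 mm and cannot be let back. A steel bar runs from it back through the housing. Not to be pushed by the robot.
- jaw_face (a point): centre of the pad's gripping face on the moving jaw, 35 mm above the bench; the face is 48 x 44 mm and looks to the clamp's +y.
- jaw_pad (a joint): how far the sprung pad is pressed back into the moving jaw, 0 to 0.004 m (2.5 N per mm). It tells the grip: 0 when slack, 0.003 or more when the jaw grips firmly.
- rail: fixed charging rail 86 (x) x 190 (y) mm. Origin: on the bench under its middle. Four slots at y = -63, -21, 21, 63 mm, x = 0, floor 12 mm above the bench, each for one upright cell parallel to the rail. Guide on the +x side and catch housings on the -x side reach 30 mm above the bench. A sprung catch sits in each cell's groove: it takes 5 to 10 N straight up over the first 10 mm to lift a cell out.
- cell_1: rectangular battery cell, aluminium case 50 (x) x 22 (y) x 72 (z) mm, 140 g, two small round terminals on top (to 76 mm). Origin: centre of its underside, z up. A groove 2 mm deep runs round its two narrow (x) ends from 5.5 to 15 mm above the underside. The two ends are alike for this job. Starts clipped in a slot of the rail, if present.
- cell_2: rectangular battery cell, aluminium case 50 (x) x 22 (y) x 72 (z) mm, 140 g, two small round terminals on top (to 76 mm). Origin: centre of its underside, z up. A groove 2 mm deep runs round its two narrow (x) ends from 5.5 to 15 mm above the underside. The two ends are alike for this job. Starts clipped in a slot of the rail, if present.
- cell_3: rectangular battery cell, aluminium case 50 (x) x 22 (y) x 72 (z) mm, 140 g, two small round terminals on top (to 76 mm). Origin: centre of its underside, z up. A groove 2 mm deep runs round its two narrow (x) ends from 5.5 to 15 mm above the underside. The two ends are alike for this job. Starts clipped in a slot of the rail, if present.
- cell_4: rectangular battery cell, aluminium case 50 (x) x 22 (y) x 72 (z) mm, 140 g, two small round terminals on top (to 76 mm). Origin: centre of its underside, z up. A groove 2 mm deep runs round its two narrow (x) ends from 5.5 to 15 mm above the underside. The two ends are alike for this job. Starts clipped in a slot of the rail, if present.
- block: loose grey pressure block, 50 (x) x 34 (y) x 50 (z) mm, 160 g, with a dark steel foot 12 mm high, standing upright on the mat. Origin: centre of its underside. Symmetrical.
- torch_head_01: bystander: black torch head, open cylinder 40 mm across, 53 mm high, origin centre of underside
- torch_head_03: bystander: black torch head, open cylinder 42 mm across, 52 mm high, origin centre of underside
- marker: bystander: marker pen 134 mm long, 14 mm thick, lying on the bench
There are look-alikes about, which are no part of the job. Leave any pink or turquoise look-alike of the cell_1 alone. Leave any orange look-alike of the block alone.

How it is judged:
On the way, in this order (a step that is already met when the one before it is completed fails the run):
1. all the cells and the pressure block stand in the clamp's bed, the jaw not yet gripping (x of cell_1 in the frame of clamp_bed between -0.006 and 0.006 m and y of cell_1 in the frame of clamp_bed between -0.14 and -0.006 m and z of cell_1 in the frame of clamp_bed between -0.005 and 0.005 m and angle between each of cell_1, cell_2, cell_3, cell_4, block's own z axis and vertical below 0.12 rad and angle between the x axis of each of cell_1, cell_2, cell_3, cell_4, block and the x axis of clamp, either way round below 0.15 rad and x of cell_2 in the frame of clamp_bed between -0.006 and 0.006 m and y of cell_2 in the frame of clamp_bed between -0.14 and -0.006 m and z of cell_2 in the frame of clamp_bed between -0.005 and 0.005 m and x of cell_3 in the frame of clamp_bed between -0.006 and 0.006 m and y of cell_3 in the frame of clamp_bed between -0.14 and -0.006 m and z of cell_3 in the frame of clamp_bed between -0.005 and 0.005 m and x of cell_4 in the frame of clamp_bed between -0.006 and 0.006 m and y of cell_4 in the frame of clamp_bed between -0.14 and -0.006 m and z of cell_4 in the frame of clamp_bed between -0.005 and 0.005 m and x of block in the frame of clamp_bed between -0.006 and 0.006 m and y of block in the frame of clamp_bed between -0.14 and -0.006 m and z of block in the frame of clamp_bed between -0.005 and 0.005 m and value of joint jaw_pad below 0.001 m), for 0.2 s.
2. the jaw, driven by the trigger, grips the pack (value of joint jaw_pad above 0.002 m and contact force between jaw and block above 4 N), for 0.2 s.
At the end, for the whole second after the job is handed in: every cell and the block stand square and upright on the bed floor (5 mm in height, 6 mm off the middle line, 0.12 rad tilt), at rest, the block next to the moving jaw; the jaw pad stays pressed in over 2 mm (over 4 N on the block) with the trigger back at rest (all of step 2 and x of cell_1 in the frame of clamp_bed between -0.006 and 0.006 m and y of cell_1 in the frame of clamp_bed between -0.14 and -0.006 m and z of cell_1 in the frame of clamp_bed between -0.005 and 0.005 m and angle between each of cell_1, cell_2, cell_3, cell_4, block's own z axis and vertical below 0.12 rad and angle between the x axis of each of cell_1, cell_2, cell_3, cell_4, block and the x axis of clamp, either way round below 0.15 rad and x of cell_2 in the frame of clamp_bed between -0.006 and 0.006 m and y of cell_2 in the frame of clamp_bed between -0.14 and -0.006 m and z of cell_2 in the frame of clamp_bed between -0.005 and 0.005 m and x of cell_3 in the frame of clamp_bed between -0.006 and 0.006 m and y of cell_3 in the frame of clamp_bed between -0.14 and -0.006 m and z of cell_3 in the frame of clamp_bed between -0.005 and 0.005 m and x of cell_4 in the frame of clamp_bed between -0.006 and 0.006 m and y of cell_4 in the frame of clamp_bed between -0.14 and -0.006 m and z of cell_4 in the frame of clamp_bed between -0.005 and 0.005 m and x of block in the frame of clamp_bed between -0.006 and 0.006 m and y of block in the frame of clamp_bed between -0.14 and -0.006 m and z of block in the frame of clamp_bed between -0.005 and 0.005 m and value of joint trigger below 0.06 rad and contact force between jaw and cell_1 below 1 N and contact force between jaw and cell_2 below 1 N and contact force between jaw and cell_3 below 1 N and contact force between jaw and cell_4 below 1 N and linear speed of each of cell_1, cell_2, cell_3, cell_4, block below 0.02 m/s); the robot touches nothing.
It fails at once if the robot pushes the moving jaw itself (contact force between any of the fingers, the arm and jaw above 3 N).
It fails at once if a bystander is shifted by more than 30 mm (distance of any of torch_head_01, torch_head_03, marker from where it was at the start of the episode above 0.03 m).
Of cell_1, cell_2, cell_3, cell_4 only 2 to 4 are there at a start; the rules pass over those that are not, and their reading is None.
At some moment in a run one of block may be knocked a few centimetres aside while the robot is not near it.
It also fails if it takes over 208 s, if anything falls off the work surface, if the arm or the gripper's body presses on something with over 40 N, if the wrist force passes 120 N, or if a joint passes its speed limit or range.

ROBOT

A 6-joint arm with a two-finger parallel gripper is mounted at the origin on a cart in front of the work surface, level with it; the furniture and walls round the work are solid. World frame = base frame: x ahead of the robot, y to its left, z up, the work surface at z = 0. Lengths are in m, angles in rad, forces in N, time in s.
With the tool pointing down it reaches from about 0.25 to 0.775 m from the base axis. Payload 4 kg.
Tool frame: the origin (TCP) lies at the very end of the fingers, on their centre line; the grasp point (between the pads) lies hold_point_z behind it (hold_point_z is the distance from the TCP to the grasp point, in m); z points along the fingers, y is the direction in which the jaws open and shut (so a half turn about z gives the same grasp; the last joint's range is limited). The gripper opens to 94 mm and grips with 3 to 60 N. Pads are 16 mm wide; open, the fingers measure 119 mm over their backs; the gripper's body (75 mm by 177 mm) begins 78 mm behind the grasp point.
Start: joints at [-1.254, 0.087, 1.371, -0, 1.684, -0.103], TCP at [0.224, -0.502, 0.206] pointing down, gripper open.
Joint ranges: [-3.1, 3.1], [-0.76, 2.03], [0.27, 2.55], [-1.08, 4.22], [0.17, 2.65], [-2.57, 2.57]. Speed limits (rad/s): [2.79, 2.79, 3.14, 3.14, 3.14, 3.14].

INTERFACE

Orientations are given as [roll, pitch, yaw] about the fixed x, y, z axes, in that order (R = Rz(yaw) Ry(pitch) Rx(roll)).
In Python, from bench import * gives the robot as it stands.
- The arm moves only by the tool step_arm, never from a script. Its argument "increments" is text: rows parted by semicolons, each of 6 numbers parted by spaces: the shift along the tool's x, y, z in cm, then the turn, a rotation vector about the tool's x, y, z in rad. A call has 1 to 5 rows; each row shifts and turns the commanded pose from where the row before left it, along the tool's axes as they then stand; what a row does not reach is not made up. A row lasts 1/10 s, in which the tool goes at most 50 mm and 8.59 degrees, less where a joint would pass 70% of its speed; a pose out of reach is approached as far as the arm can. A call is refused whole if a number of a shift passes 5 or a number of a turn 0.15, either way. A call with a gripper value outside its range is refused whole. "claw" is the gripper's target within -1 to 1 (shut at 1, half-way at 0, fully open at -1), set as the call begins (left out, the last holds). The fingers move at their own pace and stop on an object; the grip force is fixed at half the most. Time passes only in rows, so rows that do not move let the fingers close. It gives the time, the measured TCP pose, the force and the opening at its end, in the units of the state.
- get_obs(): the state, without advancing time (a new reading comes with each control period).
- snapshot(name): name is "side" or "top" or "wrist"; returns the picture (384x512x3 uint8, red, green, blue); there is no depth.
- calibration(name): a dict with "camera_matrix" (3x3 intrinsics, pixels), "eye" and "orientation" of the camera in the world; the wrist camera has in their place "tool_from_camera" (4x4, takes a point from camera to tool coordinates, whose origin is the TCP and whose axes are the flange's). Camera axes: x right, y up, looking along -z (the intrinsics and any distortion apply to the point x, -y, -z); pixel columns grow to the right and rows downward; lengths in m; the calibration is good to about 2 mm. A picture is of the moment at which its call begins: read the wrist's pose just before it. calibration takes no time and is no camera call.
- close_job(): hands the job in, once; it reports no verdict.
The state is a dict: "time": time; "joint_positions": joint angles; "qvel": joint speeds; "joint_torque": joint torques, N m; "tool_pos": TCP position; "ee_rot": TCP orientation; "wrist_force": force on the tool from outside, world axes, zero at the start; "wrist_torque": the same for the moment, N m; "width": finger opening in m.
Only numpy, scipy, OpenCV 4.12 (cv2) and the standard library are available. Lean on these libraries where they do the work, as an engineer would, in place of code of your own. Each camera call takes 0.05 s, during which the arm holds its last target. There are 200 camera calls.

## Working session

There is one attempt and no reset: what is moved stays moved. The work goes in short steps, Python scripts to look and compute and a tool call to move; the robot and the scene stay as the last step left them, time stands still between calls to the robot, and variables do not carry over. Pictures are saved under pics/ and viewed, about 12 in all and at most 16, crops included, and the job is handed in when it is done.

Besides the shell and the picture viewer there is one more tool, called after "Request:" in YAML: its name, and indented under it one key for each argument. step_arm: Moves the arm, as the interface text tells. Its arguments: {"type":"object","properties":{"increments":{"type":"string"},"claw":{"type":"number"}},"required":["increments"]}

```bash
ls; mkdir -p pics
python3 - <<'E'
from bench import *
import cv2
o=get_obs(); print(o)
for n in ("top","side","wrist"):
    im=snapshot(n); cv2.imwrite(f"pics/{n}0.png",im[:,:,::-1]); print(n,calibration(n))
a=cv2.imread("pics/top0.png");cv2.imwrite("pics/top0b.png",cv2.resize(a,(800,600),interpolation=cv2.INTER_CUBIC))
a=cv2.imread("pics/side0.png");cv2.imwrite("pics/side0b.png",cv2.resize(a,(800,600),interpolation=cv2.INTER_CUBIC))
E
```

```text
pics
{'time': 0.0, 'joint_positions': array([-1.25409972e+00,  8.79376155e-02,  1.37223691e+00,  7.56827717e-06,
        1.68362500e+00, -1.03077349e-01]), 'qvel': array([-0.00134707,  0.0006568 ,  0.0006535 , -0.001375  , -0.0003212 ,
       -0.00061212]), 'joint_torque': array([-4.79498340e-04, -3.40189505e+01, -3.02425396e+01,  7.17623066e-02,
        3.29757901e-02, -1.62335991e-04]), 'tool_pos': array([ 0.22399041, -0.50171471,  0.2043225 ]), 'ee_rot': array([-3.13939827e+00, -2.34558032e-04,  4.19774537e-01]), 'wrist_force': array([-0.18771034,  0.82031249, -0.65207649]), 'wrist_torque': array([0.06282046, 0.03140553, 0.0234438 ]), 'width': 0.0938766142419712}
top {'camera_matrix': array([[445.37668201,   0.        , 251.74218273],
       [  0.        , 445.37668201, 188.10079644],
       [  0.        ,   0.        ,   1.        ]]), 'eye': array([0.50761991, 0.11365969, 1.11254512]), 'orientation': array([ 0.06591782,  0.00669418, -1.60033835])}
side {'camera_matrix': array([[429.97076812,   0.        , 252.11160481],
       [  0.        , 429.97076812, 191.21618869],
       [  0.        ,   0.        ,   1.        ]]), 'eye': array([0.18893978, 0.93430251, 0.74132835]), 'orientation': array([ 0.93591772, -0.01508011, -2.68112811])}
wrist {'camera_matrix': array([[330.41628979,   0.        , 255.15255062],
       [  0.        , 330.41628979, 193.0311214 ],
       [  0.        ,   0.        ,   1.        ]]), 'tool_from_camera': array([[-1.45954270e-03,  9.59717820e-01,  2.80961877e-01,
         8.15905258e-02],
       [ 9.99998935e-01,  1.39632296e-03,  4.25200472e-04,
        -3.03167571e-05],
       [ 1.57589519e-05,  2.80962198e-01, -9.59718835e-01,
        -1.79809252e-01],
       [ 0.00000000e+00,  0.00000000e+00,  0.00000000e+00,
         1.00000000e+00]])}
```

View pics/top0b.png

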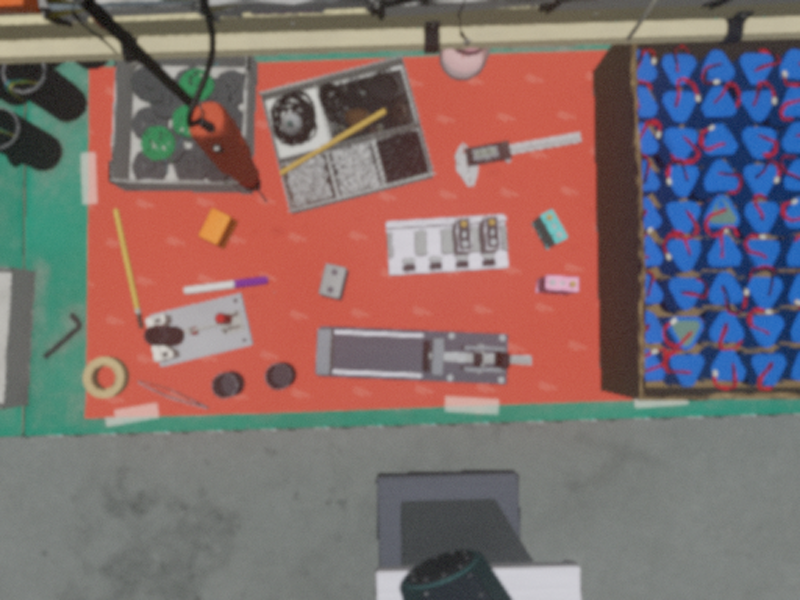

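View pics/side0b.png

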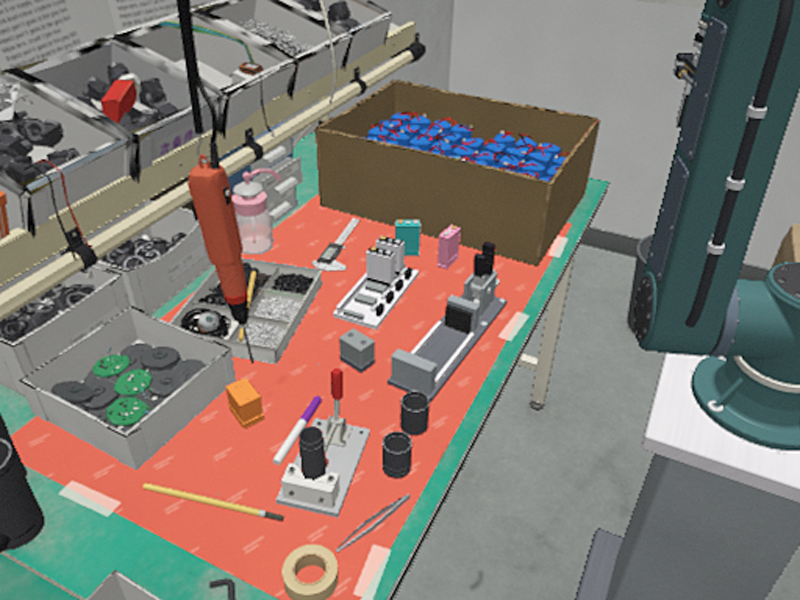

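Top picture: two cells on the rail at about (462,235) and (490,233), the block at (333,281), and the clamp from (318,352) to (530,358) with its fixed jaw at left (world +y). The orange block look-alike is at (216,227), the turquoise and pink cell look-alikes at (550,228) and (558,284). The marker is at (225,285), the torch heads at (228,384) and (280,376).

```bash
cat > h.py <<'E'
import numpy as np, cv2
from scipy.spatial.transform import Rotation as R
from bench import *
def cam(n,o=None):
    c=calibration(n); K=c["camera_matrix"]
    if n=="wrist":
        o=o or get_obs(); T=np.eye(4); T[:3,:3]=R.from_euler("xyz",o["ee_rot"]).as_matrix(); T[:3,3]=o["tool_pos"]
        T=T@c["tool_from_camera"]; return K,T[:3,:3],T[:3,3]
    return K,R.from_euler("xyz",c["orientation"]).as_matrix(),np.array(c["eye"])
def ray(C,uv):
    K,M,e=C; d=np.linalg.solve(K,[uv[0],uv[1],1.]); return e,M@(d*[1,-1,-1])
def plane(C,uv,z):
    e,d=ray(C,uv); return e+d*(z-e[2])/d[2]
def proj(C,p):
    K,M,e=C; q=M.T@(np.asarray(p,float)-e); q=q*[1,-1,-1]; q=K@q; return q[:2]/q[2]
def tri(C1,u1,C2,u2):
    (e1,d1),(e2,d2)=ray(C1,u1),ray(C2,u2)
    s=np.linalg.lstsq(np.c_[d1,-d2],e2-e1,rcond=None)[0]
    a,b=e1+d1*s[0],e2+d2*s[1]; return (a+b)/2,np.linalg.norm(a-b)
E
python3 - <<'E'
import cv2
a=cv2.imread("pics/top0.png")[128:252,196:346]
cv2.imwrite("pics/c1.png",cv2.resize(a,(750,620)[:1]+(600,) if 0 else (725,600),interpolation=cv2.INTER_CUBIC))
a=cv2.imread("pics/side0.png")[130:260,205:335]
cv2.imwrite("pics/c2.png",cv2.resize(a,(600,600),interpolation=cv2.INTER_CUBIC))
E
```

```text
(no output)
```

View pics/c1.png

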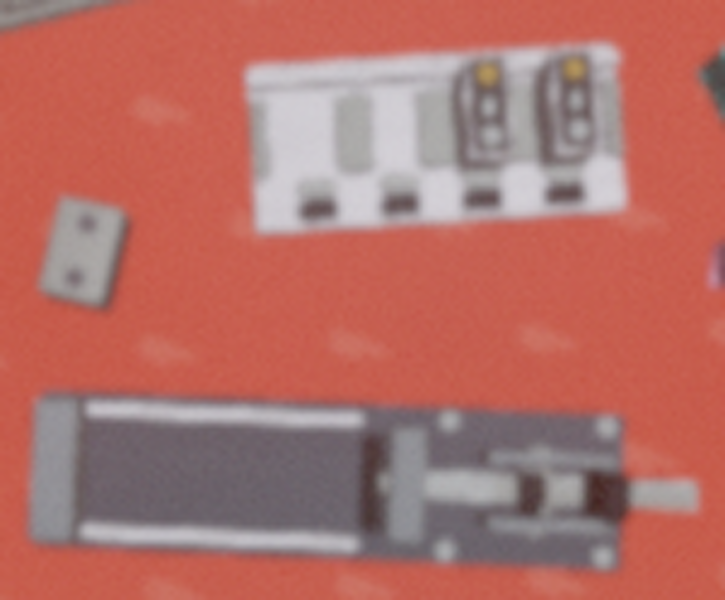

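View pics/c2.png

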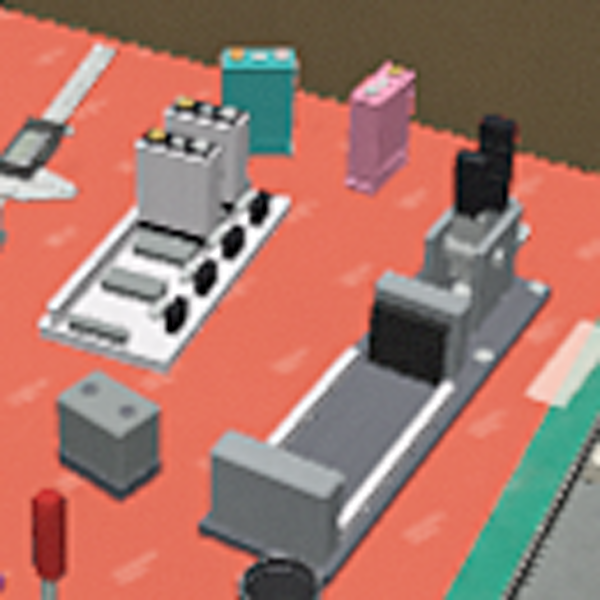

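Run:
```python
from h import *
T,S=cam("top"),cam("side")
t=lambda x,y:(196+x/4.833-.4,128+y/4.839-.4); s=lambda x,y:(205+x/4.615-.4,130+y/4.615-.4)
np.set_printoptions(precision=4,suppress=True)
for n,a,b in [("Ayel",(487,72),(155,134)),("Byel",(574,65),(184,103)),("Aend",(491,136),(204,150)),("Bend",(578,130),(233,116)),
 ("block1",(88,224),(91,388)),("block2",(74,277),(128,411)),("fixjaw inner +x",(80,398),(272,440)),("mvjaw back top",(0,0),(0,0)),("handle",(607,487),(497,120)),("trig",(530,487),(470,157)),
 ("railcornNear+x",(247,68),(45,322)),("rail -x +y",(257,233),(165,366))]:
    if n.startswith("mv"): continue
    print(n,*tri(T,t(*a),S,s(*b)))
print("guides z22",[plane(T,t(*u),.022)[:2] for u in [(88,403),(362,411),(82,540),(358,552)]])
print("fixjaw z62",[plane(T,t(*u),.062)[:2] for u in [(40,396),(80,398),(32,541),(72,545)]])
print("plate z10",[plane(T,t(*u),.010)[:2] for u in [(620,415),(615,570)]])
print("rail z~20",[plane(T,t(*u),.02)[:2] for u in [(247,68),(617,43),(627,210),(257,233)]])
print("cat slots z12", [plane(T,t(*u),.03)[:2] for u in [(318,205),(400,202),(482,196),(564,192)]])
print("block corners z50",[plane(T,t(*u),.05)[:2] for u in [(62,195),(128,208),(104,306),(40,292)]])
```

```text
Ayel [0.679  0.0121 0.0873] 0.0012975521833001565
Byel [ 0.6809 -0.03    0.0867] 0.0005533684284862097
Aend [0.6473 0.0105 0.0843] 0.0012958431639272657
Bend [ 0.6484 -0.0313  0.0858] 0.0020707264087226262
block1 [0.615  0.2086 0.0516] 0.0008840708875492669
block2 [0.5886 0.216  0.0511] 6.242364641519925e-05
fixjaw inner +x [0.5182 0.21   0.0555] 0.02261227018714825
handle [ 0.4781 -0.0319  0.1313] 0.0035906333739859782
trig [0.4801 0.0026 0.1246] 0.0012132778498976137
railcornNear+x [0.6954 0.1274 0.0137] 0.0025758670896980002
rail -x +y [0.6124 0.1257 0.0089] 0.0016915224355851823
guides z22 [array([0.5267, 0.2133]), array([0.5186, 0.0748]), array([0.4579, 0.2179]), array([0.4479, 0.0791])]
fixjaw z62 [array([0.5301, 0.233 ]), array([0.5286, 0.2135]), array([0.46  , 0.2384]), array([0.4575, 0.219 ])]
plate z10 [array([ 0.5128, -0.0573]), array([ 0.4343, -0.0516])]
rail z~20 [array([0.6955, 0.1279]), array([ 0.7026, -0.0619]), array([ 0.6167, -0.0635]), array([0.6106, 0.1252])]
cat slots z12 [array([0.6229, 0.0939]), array([0.6232, 0.0525]), array([0.625, 0.011]), array([ 0.6258, -0.0305])]
block corners z50 [array([0.6296, 0.2212]), array([0.6222, 0.1886]), array([0.5739, 0.2016]), array([0.5818, 0.2332])]
```

```bash
cat >> h.py <<'E'
np.set_printoptions(precision=4,suppress=True)
def plan(pts,o=None):
    """pts: list of (x,y,z,yaw) waypoints; prints rows of tool increments (cm, rad), tool down"""
    o=o or get_obs(); p=np.array(o["tool_pos"]); M=R.from_euler("xyz",o["ee_rot"])
    for x,y,z,w in pts:
        G=R.from_euler("xyz",[np.pi,0,w]); g=np.array([x,y,z])
        rv=(M.inv()*G).as_rotvec(); n=int(max(np.ceil(np.linalg.norm(g-p)/.045),np.ceil(np.linalg.norm(rv)/.145),1))
        step=(g-p)/n; out=[]
        for i in range(n):
            d=M.inv().apply(step)*100; out.append(" ".join("%.2f"%v for v in d)+" "+" ".join("%.3f"%v for v in rv/n))
            M=M*R.from_rotvec(rv/n); p=p+step
        print(n,"rows ->",(x,y,z,w)); print("; ".join(out))
E
python3 - <<'E'
from h import *
T,S=cam("top"),cam("side"); k=1/1.5625
for n,a,b in [("drv bottom",(253,188),(240,300)),("drv tip",(265,203),(247,345)),("drv top",(205,118),(208,170)),("box near corner",(602,392),(545,262)),("box top corner +y -x",(640,395),(0,0))]:
    if b[0]: print(n,*tri(T,np.array(a)*k,S,np.array(b)*k))
plan([(0.33,-0.25,0.30,0.9),(.5,0.02,.28,1.59),(.655,0.02,.26,1.594)])
E
```

```text
drv bottom [0.7326 0.3146 0.1472] 0.013279319771285344
drv tip [0.7297 0.3149 0.0615] 0.016564329590803627
drv top [0.7588 0.32   0.3545] 0.002813575797306037
box near corner [ 0.4119 -0.2052  0.0117] 0.009922186300608617
7 rows -> (0.33, -0.25, 0.3, 0.9)
2.85 -2.67 -1.36 -0.000 -0.000 -0.069; 3.03 -2.47 -1.36 -0.000 -0.000 -0.069; 3.19 -2.26 -1.36 -0.000 -0.000 -0.069; 3.33 -2.03 -1.36 -0.000 -0.000 -0.069; 3.47 -1.80 -1.36 -0.000 -0.000 -0.069; 3.58 -1.56 -1.36 -0.000 -0.000 -0.069; 3.68 -1.31 -1.36 -0.000 -0.000 -0.069
8 rows -> (0.5, 0.02, 0.28, 1.59)
3.96 -0.43 0.25 0.000 0.000 -0.086; 3.99 -0.09 0.25 0.000 0.000 -0.086; 3.98 0.25 0.25 0.000 0.000 -0.086; 3.94 0.60 0.25 0.000 0.000 -0.086; 3.88 0.93 0.25 0.000 0.000 -0.086; 3.78 1.26 0.25 0.000 0.000 -0.086; 3.66 1.58 0.25 0.000 0.000 -0.086; 3.51 1.89 0.25 0.000 0.000 -0.086
4 rows -> (0.655, 0.02, 0.26, 1.594)
-0.07 3.87 0.50 0.000 0.000 -0.001; -0.08 3.87 0.50 0.000 0.000 -0.001; -0.08 3.87 0.50 0.000 0.000 -0.001; -0.09 3.87 0.50 0.000 0.000 -0.001
```

Request:
step_arm:
  increments: "2.9 -2.7 -1.4 0 0 -0.07; 3.0 -2.5 -1.4 0 0 -0.07; 3.2 -2.3 -1.4 0 0 -0.07; 3.3 -2.0 -1.4 0 0 -0.07; 3.5 -1.8 -1.4 0 0 -0.07"

```text
time: 0.65
tool_pos: [0.2995, -0.3196, 0.2757]
ee_rot: [-3.141, -0.0, 0.772]
wrist_force: [1.3, -0.6, -0.3]
width: 0.0941
```

Request:
step_arm:
  increments: "3.6 -1.6 -1.4 0 0 -0.07; 3.7 -1.3 -1.4 0 0 -0.07; 4.0 -0.4 0.3 0 0 -0.09; 4.0 -0.1 0.3 0 0 -0.09; 4.0 0.3 0.3 0 0 -0.09"

```text
time: 1.15
tool_pos: [0.3928, -0.1446, 0.2944]
ee_rot: [3.141, 0.0, 1.183]
wrist_force: [0.2, -0.1, 0.2]
width: 0.0941
```

Request:
step_arm:
  increments: "3.9 0.6 0.3 0 0 -0.09; 3.9 0.9 0.3 0 0 -0.09; 3.8 1.3 0.3 0 0 -0.09; 3.7 1.6 0.2 0 0 -0.09; 3.5 1.9 0.2 0 0 -0.08"

```text
time: 1.65
tool_pos: [0.4945, 0.0275, 0.281]
ee_rot: [-3.141, 0.0, 1.624]
wrist_force: [0.6, -0.3, 0.7]
width: 0.0939
```

Request:
step_arm:
  increments: "-0.1 3.9 0.5 0 0 0; -0.1 3.9 0.5 0 0 0; -0.1 3.9 0.5 0 0 0; -0.1 3.9 0.5 0 0 0; 0 0 0 0 0 0"

```text
time: 2.15
tool_pos: [0.6526, 0.0294, 0.2544]
ee_rot: [-3.133, -0.001, 1.62]
wrist_force: [-0.5, -0.2, -0.6]
width: 0.0942
```

Run:
```python
from h import *
o=get_obs(); print(o["time"],o["tool_pos"],o["ee_rot"],o["wrist_force"]); im=snapshot("wrist"); cv2.imwrite("pics/w1.png",im[:,:,::-1]); cv2.imwrite("pics/w1b.png",cv2.resize(im[:,:,::-1],(800,600),interpolation=cv2.INTER_CUBIC))
np.save("w1.npy",o,allow_pickle=True)
C=cam("wrist",o)
for p in [(.656,.011,.084),(.656,-.031,.084)]: print(proj(C,p))
```

```text
2.15 [0.6526 0.0294 0.2544] [-3.1329 -0.0007  1.6198] [-0.4505 -0.1807 -0.5601]
[259.3735 191.3751]
[257.4887 226.8069]
```

View pics/w1b.png

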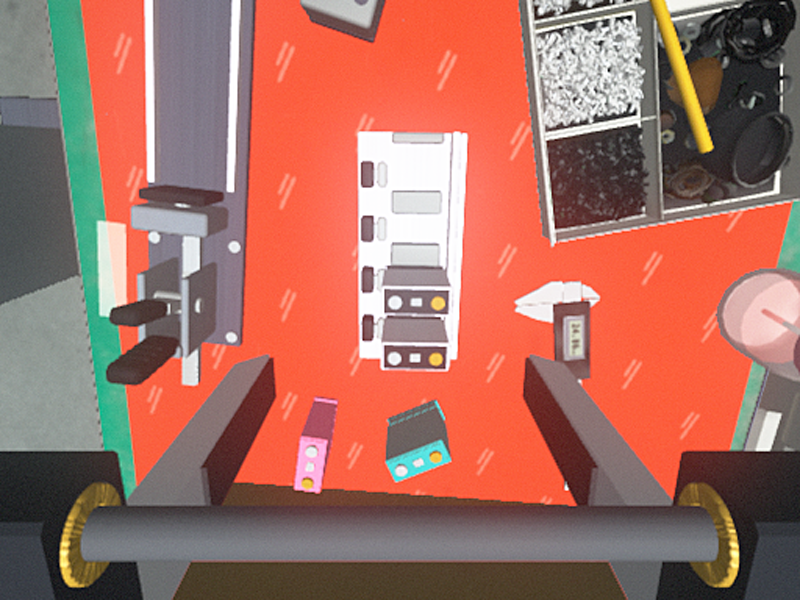

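The picture shows the rail at (360..465, 130..360). Cell A's top centre is near (416,302), cell B's near (416,357), both aluminium with dark tops. The pink (315,450) and turquoise (418,440) look-alikes stay alone. Pictures viewed so far: 5.

Run:
```python
from h import *
o=np.load("w1.npy",allow_pickle=True).item(); C=cam("wrist",o); k=1/1.5625
q=lambda u,z:plane(C,(np.array(u)+.5)*k-.5,z)[:2]
for n,u,z in [("A",(416.5,302),.086),("Ayel",(438,303),.088),("Awh",(395,302),.088),("B",(416,357.5),.086),("Byel",(437,358.5),.088),("Bwh",(395,358.5),.088),("Al",(384,301),.084),("Ar",(450,302),.084),
 ("rail tl",(358,132),.012),("rail tr",(466,132),.03),("guideR top",(236,0),.022),("gR bot",(230,192),.022),("gL top",(146,0),.022),("gL bot",(151,182),.022),("padL",(133,192),.062),("padR",(223,203),.062)]: print(n,q(u,z))
T=cam("top"); t=np.load  # two-view heights
tt=lambda x,y:(196+x/4.833-.4,128+y/4.839-.4)
for n,a,b in [("Ayel",(487,72),(438,303)),("Byel",(574,65),(437,358.5))]: print(n,*tri(T,tt(*a),C,(np.array(b)+.5)*k-.5))
```

```text
A [0.6637 0.01  ]
Ayel [0.6787 0.0106]
Awh [0.6487 0.0098]
B [ 0.6658 -0.0319]
Byel [ 0.6808 -0.0311]
Bwh [ 0.6506 -0.0326]
Al [0.6409 0.009 ]
Ar [0.6874 0.0106]
rail tl [0.6134 0.1238]
rail tr [0.6952 0.127 ]
guideR top [0.5252 0.2087]
gR bot [0.515  0.0739]
gL top [0.4609 0.2058]
gL bot [0.4534 0.0786]
padL [0.459  0.0742]
padR [0.5227 0.0696]
Ayel [0.6779 0.0122 0.093 ] 0.0008503879591710774
Byel [ 0.6802 -0.0295  0.0915] 0.0007058930971934266
```

Run:
```python
from h import *
plan([(.664,.0105,.12,1.60),(.664,.0105,.05,1.60)])
```

```text
4 rows -> (0.664, 0.0105, 0.12, 1.6)
-0.49 0.33 3.41 -0.002 -0.000 0.005; -0.49 0.33 3.41 -0.002 -0.000 0.005; -0.49 0.33 3.41 -0.002 -0.000 0.005; -0.48 0.32 3.41 -0.002 -0.000 0.005
2 rows -> (0.664, 0.0105, 0.05, 1.6)
0.00 -0.00 3.50 -0.000 0.000 0.000; 0.00 -0.00 3.50 -0.000 0.000 0.000
```

Request:
step_arm:
  increments: "-0.5 0.3 3.4 0 0 0.005; -0.5 0.3 3.4 0 0 0.005; -0.5 0.3 3.4 0 0 0.005; -0.5 0.3 3.4 0 0 0.005; 0 0 0 0 0 0"

```text
time: 2.7
tool_pos: [0.6585, 0.0096, 0.1202]
ee_rot: [-3.131, -0.001, 1.599]
wrist_force: [-1.5, -0.3, -0.7]
width: 0.0939
```

Run:
```python
from h import *
o=get_obs(); print(o["tool_pos"],o["ee_rot"]); im=snapshot("wrist"); o2=o; C=cam("wrist",o)
im=im[:,:,::-1]; cv2.imwrite("pics/w2.png",im); cv2.imwrite("pics/w2b.png",cv2.resize(im,(640,480),interpolation=cv2.INTER_CUBIC))
print(proj(C,(.664,.0105,.084)), get_obs()["tool_pos"])
```

```text
[0.6585 0.0096 0.1202] [-3.1308 -0.0007  1.5989]
[264.4596 217.7944] [0.6603 0.0099 0.1238]
```

View pics/w2b.png

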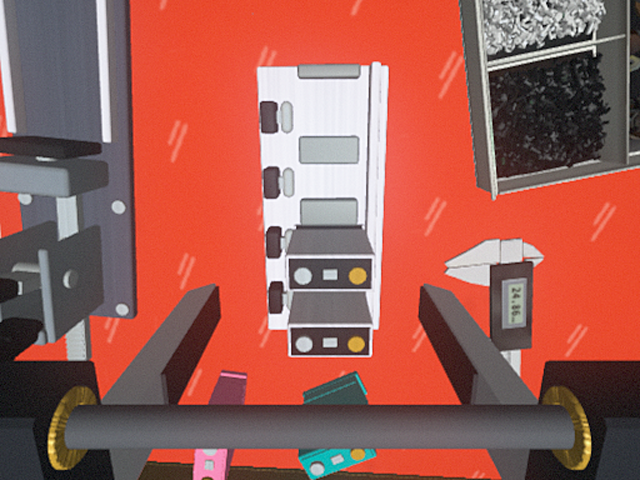

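Cell A's top centre shows at (331,274), within about 1 px of the prediction, so I go down on it. Pictures viewed: 6.

Request:
step_arm:
  increments: "0 0.2 3.5 -0.002 0 0; 0 0 3.7 -0.002 0 0; 0 0 0 0 0 0; 0 0 0 0 0 0; 0 0 0 0 0 0"

```text
time: 3.25
tool_pos: [0.6672, 0.01, 0.058]
ee_rot: [3.131, 0.001, 1.6]
wrist_force: [0.1, 0.3, -0.4]
width: 0.0942
```

Request:
step_arm:
  increments: "0 0 0 0 0 0; 0 0 0 0 0 0; 0 0 0 0 0 0; 0 0 0 0 0 0; 0 0 0 0 0 0"
  claw: 1

```text
time: 3.75
tool_pos: [0.665, 0.01, 0.0535]
ee_rot: [3.138, 0.0, 1.6]
wrist_force: [0.5, -0.2, -0.3]
width: 0.0579
```

Request:
step_arm:
  increments: "0 0 0 0 0 0; 0 0 0 0 0 0; 0 0 0 0 0 0; 0 0 0 0 0 0"

```text
time: 4.15
tool_pos: [0.6647, 0.01, 0.0533]
ee_rot: [3.138, 0.0, 1.6]
wrist_force: [-1.8, 0.1, -0.1]
width: 0.0498
```

Request:
step_arm:
  increments: "0 0 -0.5 0 0 0; 0 0 -0.5 0 0 0; 0 0 -1 0 0 0; 0 0 -1.5 0 0 0; 0 0 -2 0 0 0"

```text
time: 4.65
tool_pos: [0.6643, 0.0101, 0.1094]
ee_rot: [3.139, -0.0, 1.6]
wrist_force: [0.1, 0.1, -1.1]
width: 0.0497
```

Request:
step_arm:
  increments: "0 0 -3 0 0 0; 0 0 -2.5 0 0 0; 0 0 0 0 0 0; 0 0 0 0 0 0; 0 0 0 0 0 0"

```text
time: 5.15
tool_pos: [0.6636, 0.0101, 0.1617]
ee_rot: [3.141, -0.0, 1.6]
wrist_force: [-0.5, 0.7, -0.8]
width: 0.0498
```

Run:
```python
from h import *
o=get_obs(); print(o["tool_pos"],o["ee_rot"],o["width"],o["wrist_force"])
# bed frame estimate
b=np.array([.4925,.2158]);
for f in (-.066,): 
    ax=np.array([np.cos(f),np.sin(f)]); ay=np.array([-np.sin(f),np.cos(f)])
    for d in (-.0145,-.038,-.068): print(d,b+d*ay)
c=b-.0145*ay
plan([(c[0]+.02,c[1]-.02,.20,1.571-.066),(c[0],c[1],.14,1.571-.066)])
```

```text
[0.6636 0.0101 0.1617] [ 3.1407 -0.0002  1.5998] 0.04983481223476326 [-0.5293  0.6823 -0.8302]
-0.0145 [0.4915 0.2013]
-0.038 [0.49   0.1779]
-0.068 [0.488  0.1479]
6 rows -> (np.float64(0.5115436946306922), np.float64(0.18133156953776144), 0.2, 1.505)
2.93 -2.45 -0.64 0.000 -0.000 0.016; 2.89 -2.50 -0.64 0.000 -0.000 0.016; 2.85 -2.54 -0.64 0.000 -0.000 0.016; 2.81 -2.59 -0.64 0.000 -0.000 0.016; 2.77 -2.63 -0.64 0.000 -0.000 0.016; 2.72 -2.67 -0.64 0.000 -0.000 0.016
2 rows -> (np.float64(0.49154369463069214), np.float64(0.20133156953776143), 0.14, 1.505)
0.93 -1.06 3.00 -0.000 -0.000 -0.000; 0.93 -1.06 3.00 -0.000 -0.000 -0.000
```

Request:
step_arm:
  increments: "2.5 -2.9 -0.6 0 0 0.016; 2.5 -2.9 -0.6 0 0 0.016; 2.4 -3.0 -0.6 0 0 0.016; 2.3 -3.0 -0.6 0 0 0.016; 2.3 -3.0 -0.6 0 0 0.016"

```text
time: 5.65
tool_pos: [0.5144, 0.1311, 0.1907]
ee_rot: [-3.141, 0.0, 1.519]
wrist_force: [0.0, 0.8, -1.5]
width: 0.0495
```

Request:
step_arm:
  increments: "2.3 -3.0 -0.6 0 0 0.016; 0 0 0 0 0 0; 0 0 0 0 0 0; 0 0 0 0 0 0; 0 0 0 0 0 0"

```text
time: 6.15
tool_pos: [0.4883, 0.1541, 0.1976]
ee_rot: [3.139, 0.0, 1.502]
wrist_force: [0.5, 0.6, -1.6]
width: 0.0498
```

Run:
```python
from h import *
o=get_obs(); print(o["time"],o["tool_pos"],o["ee_rot"],o["width"],o["wrist_force"]); np.save("w3.npy",o,allow_pickle=True)
im=snapshot("wrist")[:,:,::-1]; cv2.imwrite("pics/w3.png",im); cv2.imwrite("pics/w3b.png",cv2.resize(im,(800,600),interpolation=cv2.INTER_CUBIC))
```

```text
6.15 [0.4883 0.1541 0.1976] [3.1394 0.0005 1.5024] 0.04976958283046002 [ 0.4644  0.6173 -1.5859]
```

View pics/w3b.png

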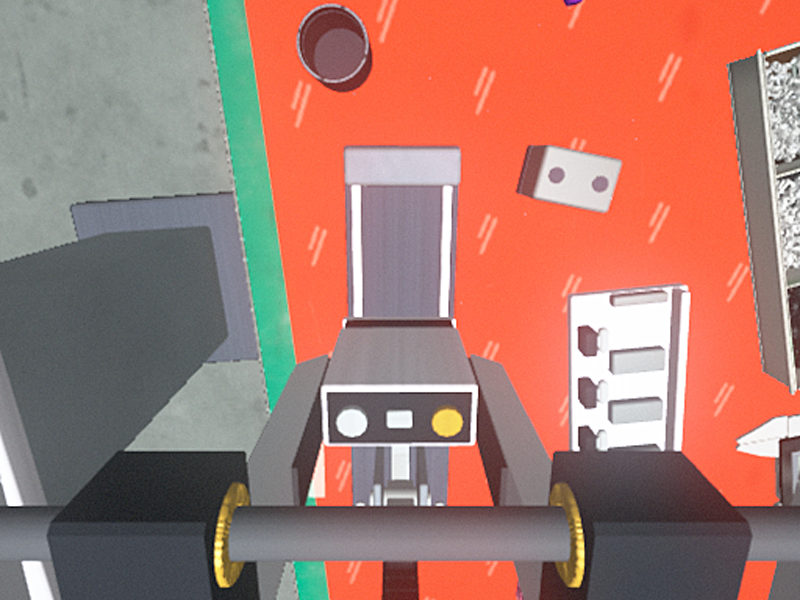

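Run:
```python
from h import *
o=np.load("w3.npy",allow_pickle=True).item(); C=cam("wrist",o); k=1/1.5625
im=cv2.imread("pics/w3.png")
g=im.min(2)
for r in (125,140,155,170,185,195):   # bright guide strips
    c=np.where(g[r,220:295]>200)[0]+220
    s=np.split(c,np.where(np.diff(c)>3)[0]+1); P=[plane(C,(a.mean(),r),.022)[:2] for a in s if len(a)]
    print(r,[(a[0],a[-1]) for a in s if len(a)],*P)
q=lambda u,z:plane(C,(np.array(u)+.5)*k-.5,z)[:2]
print("jaw front top",q((347,185),.062),q((460,185),.062),"back",q((345,148),.062),q((460,147),.062))
print("cell top corners",[q(u,o["tool_pos"][2]-.0413+.072) for u in [(323,384),(476,384),(476,446),(323,446)]])
print("block",[q(u,.05) for u in [(546,146),(622,159),(607,212),(533,198)]],[q(u,.05) for u in [(556,175),(600,184)]])
print(g[120:200:4,262])
print(g[90:125:2,258])
```

```text
125 [(np.int64(225), np.int64(230)), (np.int64(283), np.int64(288))] [0.4626 0.2088] [0.5237 0.2045]
140 [(np.int64(225), np.int64(230)), (np.int64(283), np.int64(288))] [0.4611 0.1931] [0.523  0.1887]
155 [(np.int64(225), np.int64(230)), (np.int64(283), np.int64(287))] [0.4596 0.1769] [0.5218 0.1726]
170 [(np.int64(226), np.int64(231)), (np.int64(282), np.int64(287))] [0.4591 0.1603] [0.5205 0.156 ]
185 [(np.int64(226), np.int64(231)), (np.int64(282), np.int64(286))] [0.4576 0.1433] [0.5192 0.139 ]
195 [(np.int64(226), np.int64(231)), (np.int64(282), np.int64(286))] [0.4565 0.1318] [0.5187 0.1274]
jaw front top [0.4614 0.2184] [0.5287 0.2137] back [0.4623 0.2395] [0.5295 0.2354]
cell top corners [array([0.4645, 0.1671]), array([0.5127, 0.1637]), array([0.5121, 0.1414]), array([0.462, 0.145])]
block [array([0.583 , 0.2323]), array([0.6295, 0.2214]), array([0.6217, 0.1898]), array([0.5752, 0.2017])] [array([0.5893, 0.2147]), array([0.6166, 0.2074])]
[133 135 134 127 131 136 134 130 134 130 134 133 128 137 130 132 131 131
 134 132]
[ 77  74 120 190 202 199 201 201 203 205 203 206 206 198 147 125 126 127]
```

The bed runs straight up the picture: guides at columns 355 and 447, fixed jaw's front top edge at row 185, held cell square in the fingers at (400,415), block at (577,179). Pictures viewed: 7.

Run:
```python
from h import *
plan([(.4928,.2001,.13,1.499),(.4928,.2001,.07,1.499)])
```

```text
2 rows -> (0.4928, 0.2001, 0.13, 1.499)
2.31 0.06 3.39 0.001 0.000 0.002; 2.31 0.06 3.39 0.001 0.000 0.002
2 rows -> (0.4928, 0.2001, 0.07, 1.499)
0.00 -0.00 3.00 -0.000 0.000 -0.000; 0.00 -0.00 3.00 -0.000 0.000 -0.000
```

Request:
step_arm:
  increments: "2.3 0.1 3.4 0 0 0.002; 2.3 0 3.4 0 0 0.002; 0 0 0 0 0 0; 0 0 0 0 0 0; 0 0 0 0 0 0"

```text
time: 6.7
tool_pos: [0.4936, 0.2002, 0.1324]
ee_rot: [3.135, -0.001, 1.499]
wrist_force: [0.3, 0.3, -1.4]
width: 0.0501
```

Request:
step_arm:
  increments: "0 0 0 0 0 0; 0 0 0 0 0 0; 0 0 0 0 0 0"

```text
time: 7.0
tool_pos: [0.4928, 0.2005, 0.1319]
ee_rot: [3.136, -0.001, 1.499]
wrist_force: [-0.9, 0.4, -1.5]
width: 0.0499
```

Request:
step_arm:
  increments: "0 0 3.0 0 0 0; 0 0 2.5 0 0 0; 0 0 1.8 0 0 0; 0 0 0 0 0 0; 0 0 0 0 0 0"

```text
time: 7.5
tool_pos: [0.4928, 0.2008, 0.0584]
ee_rot: [3.137, -0.0, 1.5]
wrist_force: [0.6, 0.7, -1.6]
width: 0.05
```

Request:
step_arm:
  increments: "0 0 0.2 0 0 0; 0 0 0 0 0 0; 0 0 0 0 0 0; 0 0 0 0 0 0"

```text
time: 7.9
tool_pos: [0.4929, 0.2009, 0.0564]
ee_rot: [3.137, -0.001, 1.5]
wrist_force: [-0.2, 0.1, -1.5]
width: 0.05
```

Free at 0.056; the floor should come at about 0.051.

Request:
step_arm:
  increments: "0 0 0.2 0 0 0; 0 0 0.1 0 0 0; 0 0 0.1 0 0 0; 0 0 0 0 0 0; 0 0 0 0 0 0"

```text
time: 8.4
tool_pos: [0.4926, 0.2008, 0.0517]
ee_rot: [3.138, -0.0, 1.5]
wrist_force: [0.1, 0.8, -1.8]
width: 0.0496
```

Request:
step_arm:
  increments: "0 0 0.1 0 0 0; 0 0 0 0 0 0; 0 0 0 0 0 0"

```text
time: 8.7
tool_pos: [0.4928, 0.2009, 0.0513]
ee_rot: [3.137, -0.001, 1.5]
wrist_force: [-0.8, -0.4, 2.3]
width: 0.0501
```

Request:
step_arm:
  increments: "0 0 0 0 0 0; 0 0 0 0 0 0; 0 0 0 0 0 0; 0 0 0 0 0 0"
  claw: -1

```text
time: 9.1
tool_pos: [0.4926, 0.2008, 0.0507]
ee_rot: [3.138, -0.0, 1.5]
wrist_force: [-0.0, -0.8, -0.6]
width: 0.0786
```

Request:
step_arm:
  increments: "0 0 -2 0 0 0; 0 0 -4 0 0 0; 0 0 -4 0 0 0; 0 0 -3 0 0 0; -3 1 0 0 0 0"

```text
time: 9.6
tool_pos: [0.5023, 0.173, 0.1871]
ee_rot: [3.127, -0.005, 1.505]
wrist_force: [2.0, -0.2, -0.2]
width: 0.0939
```

Run:
```python
from h import *
plan([(.60,.03,.185,1.58),(.6655,-.0315,.13,1.60)])
im=snapshot("wrist")[:,:,::-1]; cv2.imwrite("pics/w4.png",im); cv2.imwrite("pics/w4b.png",cv2.resize(im,(640,480),interpolation=cv2.INTER_CUBIC))
```

```text
4 rows -> (0.6, 0.03, 0.185, 1.58)
-3.41 2.67 0.07 0.004 -0.001 -0.019; -3.46 2.61 0.07 0.004 -0.001 -0.019; -3.50 2.54 0.06 0.004 -0.001 -0.019; -3.55 2.48 0.06 0.004 -0.001 -0.019
3 rows -> (0.6655, -0.0315, 0.13, 1.6)
-2.07 2.16 1.83 -0.000 0.000 -0.007; -2.08 2.15 1.83 -0.000 0.000 -0.007; -2.10 2.14 1.83 -0.000 0.000 -0.007
```

View pics/w4b.png

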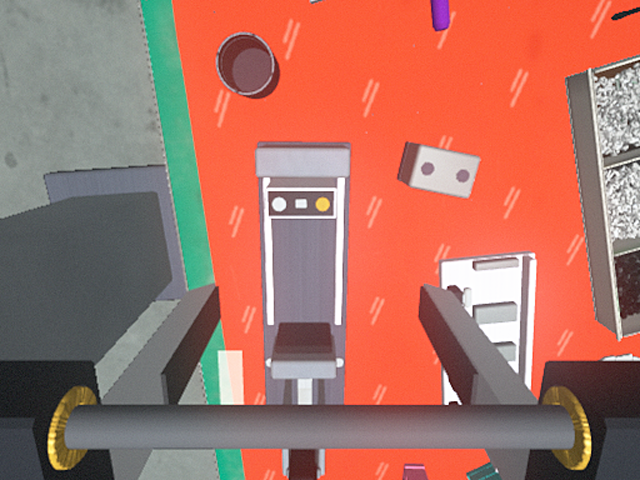

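The first cell stands square between the guides at (301,204). Pictures viewed: 8. Next is cell B.

Request:
step_arm:
  increments: "-3.4 2.7 0 0 0 -0.019; -3.5 2.6 0 0 0 -0.019; -3.5 2.5 0 0 0 -0.019; -3.5 2.5 0 0 0 -0.019; -2.1 2.2 1.8 0 0 -0.007"

```text
time: 10.15
tool_pos: [0.6216, 0.003, 0.1657]
ee_rot: [3.132, 0.001, 1.581]
wrist_force: [0.8, 0.1, 0.7]
width: 0.0943
```

Request:
step_arm:
  increments: "-2.1 2.1 1.8 0 0 -0.007; -2.1 2.1 1.8 0 0 -0.007; 0 0 0 0 0 0; 0 0 0 0 0 0; 0 0 0 0 0 0"

```text
time: 10.65
tool_pos: [0.6618, -0.0346, 0.1284]
ee_rot: [3.137, -0.0, 1.597]
wrist_force: [-0.2, 0.9, -0.6]
width: 0.094
```

Run:
```python
from h import *
o=get_obs(); print(o["tool_pos"],o["ee_rot"])
C=cam("wrist",o); im=snapshot("wrist")[:,:,::-1]; cv2.imwrite("pics/w5.png",im)
# yellow and white terminals of cell B: yellow blob nearest prediction
hsv=cv2.cvtColor(im,cv2.COLOR_BGR2HSV); m=cv2.inRange(hsv,(15,120,120),(32,255,255))
n,l,s,c=cv2.connectedComponentsWithStats(m); print("pred",proj(C,(.6806,-.031,.088)))
for i in range(1,n):
    if s[i,4]>15: print(c[i],s[i,4],plane(C,c[i],.088)[:2])
plan([(.6655,-.0315,.053,1.60)])
```

```text
[ 0.6618 -0.0346  0.1284] [ 3.1366 -0.0002  1.5974]
pred [282.3659 212.4966]
[281.3467 212.8533] 150 [ 0.6799 -0.0313]
[283.0549 309.9011] 91 [ 0.685 -0.111]
[ 43.3168 351.8779] 303 [ 0.4939 -0.1544]
[467.1388 351.7153] 281 [ 0.8363 -0.1471]
2 rows -> (0.6655, -0.0315, 0.053, 1.6)
0.14 0.16 3.80 0.003 0.000 -0.001; 0.14 0.17 3.80 0.003 0.000 -0.001
```

Request:
step_arm:
  increments: "0.2 0.2 3.8 0 0 0; 0.1 0.1 3.8 0 0 0; 0 0 0 0 0 0; 0 0 0 0 0 0; 0 0 0 0 0 0"

```text
time: 11.2
tool_pos: [0.6668, -0.0321, 0.055]
ee_rot: [3.132, 0.001, 1.597]
wrist_force: [0.1, -0.1, 0.7]
width: 0.0941
```

Request:
step_arm:
  increments: "0 0 0 0 0 0; 0 0 0 0 0 0; 0 0 0 0 0 0; 0 0 0 0 0 0; 0 0 0 0 0 0"
  claw: 1

```text
time: 11.7
tool_pos: [0.6652, -0.0323, 0.0515]
ee_rot: [3.138, 0.0, 1.597]
wrist_force: [0.1, -0.7, 0.6]
width: 0.0577
```

Request:
step_arm:
  increments: "0 0 0 0 0 0; 0 0 0 0 0 0; 0 0 0 0 0 0; 0 0 0 0 0 0"

```text
time: 12.1
tool_pos: [0.6652, -0.0323, 0.0514]
ee_rot: [3.138, 0.0, 1.597]
wrist_force: [0.3, 0.1, -0.1]
width: 0.0494
```

Request:
step_arm:
  increments: "0 0 -0.5 0 0 0; 0 0 -0.5 0 0 0; 0 0 -1 0 0 0; 0 0 -1.5 0 0 0; 0 0 -2 0 0 0"

```text
time: 12.6
tool_pos: [0.664, -0.0322, 0.1072]
ee_rot: [3.14, -0.0, 1.597]
wrist_force: [0.6, -0.8, -1.0]
width: 0.0501
```

Request:
step_arm:
  increments: "0 0 -3 0 0 0; 0 0 -2.5 0 0 0; 0 0 0 0 0 0; 0 0 0 0 0 0; 0 0 0 0 0 0"

```text
time: 13.1
tool_pos: [0.6637, -0.0321, 0.1596]
ee_rot: [3.141, -0.0, 1.597]
wrist_force: [-0.1, 0.2, -2.0]
width: 0.0498
```

Run:
```python
from h import *
o=get_obs(); print(o["time"],o["tool_pos"])
f=-.072; ay=np.array([-np.sin(f),np.cos(f)]); c=np.array([.4929,.2008])-.0245*ay
print(c); plan([(c[0],c[1]-.02,.17,1.499),(c[0],c[1],.12,1.499)])
```

```text
13.1 [ 0.6637 -0.0321  0.1596]
[0.4911 0.1764]
6 rows -> (np.float64(0.49113752370100305), np.float64(0.15636347657101213), 0.17, 1.499)
3.22 -2.79 -0.17 0.000 -0.000 0.016; 3.17 -2.84 -0.17 0.000 -0.000 0.016; 3.12 -2.90 -0.17 0.000 -0.000 0.016; 3.08 -2.95 -0.17 0.000 -0.000 0.016; 3.03 -3.00 -0.17 0.000 -0.000 0.016; 2.98 -3.05 -0.17 0.000 -0.000 0.016
2 rows -> (np.float64(0.49113752370100305), np.float64(0.17636347657101212), 0.12, 1.499)
1.00 -0.07 2.50 -0.000 -0.000 -0.000; 1.00 -0.07 2.50 -0.000 -0.000 -0.000
```

Request:
step_arm:
  increments: "3.2 -2.8 -0.2 0 0 0.016; 3.2 -2.8 -0.2 0 0 0.016; 3.1 -2.9 -0.2 0 0 0.016; 3.1 -3.0 -0.2 0 0 0.016; 3.0 -3.0 -0.2 0 0 0.016"

```text
time: 13.6
tool_pos: [0.518, 0.1255, 0.1686]
ee_rot: [-3.141, 0.0, 1.516]
wrist_force: [0.2, 1.1, -1.3]
width: 0.05
```

Request:
step_arm:
  increments: "3.0 -3.0 -0.2 0 0 0.016; 1.0 0 2.5 0 0 0; 1.0 -0.1 2.5 0 0 0; 0 0 0 0 0 0; 0 0 0 0 0 0"

```text
time: 14.1
tool_pos: [0.4917, 0.1758, 0.1213]
ee_rot: [3.141, 0.001, 1.501]
wrist_force: [0.6, 0.7, -1.5]
width: 0.0502
```

Request:
step_arm:
  increments: "0 0 0 0 0 0; 0 0 0 0 0 0; 0 0 0 0 0 0"

```text
time: 14.4
tool_pos: [0.4937, 0.1759, 0.1239]
ee_rot: [3.136, -0.001, 1.5]
wrist_force: [-0.0, -0.1, -0.7]
width: 0.0499
```

Run:
```python
from h import *
o=get_obs(); print(o["time"],o["tool_pos"],o["ee_rot"]); plan([(.4911,.1764,.12,1.499)])
C=cam("wrist",o); im=snapshot("wrist")[:,:,::-1]; cv2.imwrite("pics/w6.png",im); cv2.imwrite("pics/w6b.png",cv2.resize(im,(640,480),interpolation=cv2.INTER_CUBIC))
```

```text
14.4 [0.4937 0.1759 0.1239] [ 3.1357 -0.0009  1.4999]
1 rows -> (0.4911, 0.1764, 0.12, 1.499)
0.03 -0.26 0.39 0.006 -0.001 0.001
```

View pics/w6b.png

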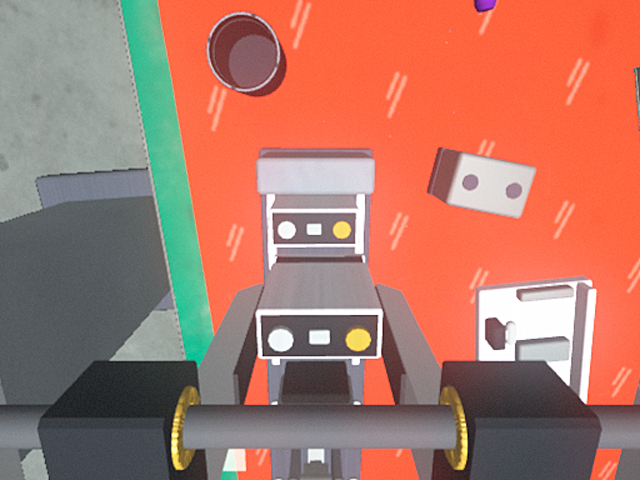

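The held cell is over the bed behind the first cell (first cell's top at (314,229)). I check the gap by numbers. Pictures viewed: 9.

Run:
```python
from h import *
o=get_obs(); C=cam("wrist",o)
for u in [(286,230),(342,230),(273,247),(364,247),(273,210)]: print(plane(C,np.array(u)*.8,.082 if u[1]!=230 else .086)[:2])
```

```text
[0.4771 0.2018]
[0.5075 0.1996]
[0.4685 0.1915]
[0.5194 0.1878]
[0.4707 0.2126]
```

Request:
step_arm:
  increments: "0 -0.3 1.5 0.003 0 0; 0 0 2.0 0 0 0; 0 0 2.0 0 0 0; 0 0 0 0 0 0; 0 0 0 0 0 0"

```text
time: 14.95
tool_pos: [0.4893, 0.1763, 0.0671]
ee_rot: [-3.141, 0.0, 1.501]
wrist_force: [-0.1, 0.1, -1.2]
width: 0.0498
```

Request:
step_arm:
  increments: "0 0 0.5 0 0 0; 0 0 0 0 0 0; 0 0 0 0 0 0; 0 0 0 0 0 0; 0 0 0 0 0 0"

```text
time: 15.45
tool_pos: [0.4902, 0.1765, 0.0632]
ee_rot: [3.14, -0.001, 1.501]
wrist_force: [-0.2, 0.5, -2.1]
width: 0.0502
```

Request:
step_arm:
  increments: "0 0.1 0.5 0 0 0; 0 0 0.3 0 0 0; 0 0 0.2 0 0 0; 0 0 0 0 0 0; 0 0 0 0 0 0"

```text
time: 15.95
tool_pos: [0.4908, 0.1764, 0.0526]
ee_rot: [3.141, -0.0, 1.501]
wrist_force: [-0.3, 1.4, -1.3]
width: 0.0498
```

Request:
step_arm:
  increments: "0 0 0.2 0 0 0; 0 0 0.1 0 0 0; 0 0 0 0 0 0; 0 0 0 0 0 0"

```text
time: 16.35
tool_pos: [0.4909, 0.1764, 0.0498]
ee_rot: [3.141, -0.0, 1.501]
wrist_force: [0.6, -0.6, -0.5]
width: 0.0497
```

Request:
step_arm:
  increments: "0 0 0 0 0 0; 0 0 0 0 0 0; 0 0 0 0 0 0; 0 0 0 0 0 0"
  claw: -1

```text
time: 16.75
tool_pos: [0.4911, 0.1765, 0.05]
ee_rot: [3.14, -0.0, 1.501]
wrist_force: [0.2, 0.2, -0.4]
width: 0.0783
```

Request:
step_arm:
  increments: "0 0 -2 0 0 0; 0 0 -4 0 0 0; 0 0 -4 0 0 0; -1 3 0 0 0 0.03; -1 3 0 0 0 0.03"

```text
time: 17.25
tool_pos: [0.5506, 0.1518, 0.1529]
ee_rot: [3.135, -0.002, 1.441]
wrist_force: [-0.3, 1.0, -0.5]
width: 0.094
```

Run:
```python
from h import *
plan([(.602,.195,.14,1.32)])
```

```text
2 rows -> (0.602, 0.195, 0.14, 1.32)
2.47 2.26 0.66 0.003 -0.001 0.061; 2.60 2.11 0.65 0.003 -0.001 0.061
```

Request:
step_arm:
  increments: "2.4 2.2 0.7 0.002 0 0.061; 2.5 2.1 0.6 0.002 0 0.061; 0 0 0 0 0 0; 0 0 0 0 0 0; 0 0 0 0 0 0"

```text
time: 17.75
tool_pos: [0.5988, 0.1925, 0.1373]
ee_rot: [-3.139, -0.0, 1.319]
wrist_force: [0.8, -0.9, 0.1]
width: 0.0939
```

Run:
```python
from h import *
o=get_obs(); print(o["time"],o["tool_pos"],o["ee_rot"])
C=cam("wrist",o); im=snapshot("wrist")[:,:,::-1]; cv2.imwrite("pics/w7.png",im); b=cv2.resize(im,(640,480),interpolation=cv2.INTER_CUBIC)
print(proj(C,(.6023,.2113,.05))*1.25); cv2.imwrite("pics/w7b.png",b); np.save("w7.npy",o,allow_pickle=True)
```

```text
17.75 [0.5988 0.1925 0.1373] [-3.1387 -0.      1.3192]
[318.1923 218.9869]
```

View pics/w7b.png

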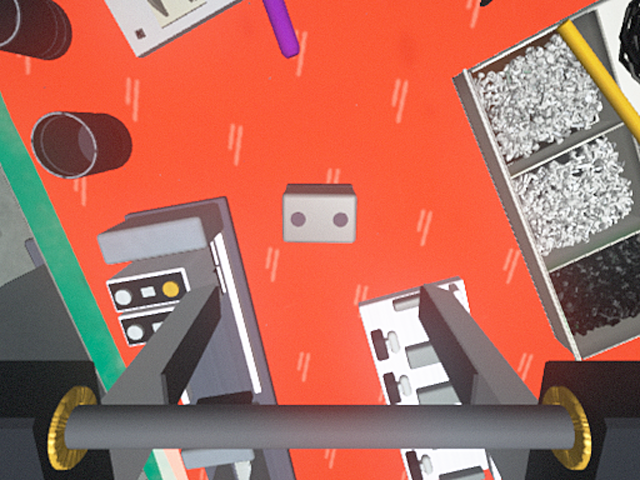

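The block is square at (319,218), as predicted, and has not been moved. Both cells stand in the bed at (150,290) and (140,328). Pictures viewed: 10. I narrow the fingers to about 70 mm to stay clear of the fixed jaw.

Run:
```python
from h import *
o=np.load("w7.npy",allow_pickle=True).item(); C=cam("wrist",o)
for u in [(298,219),(341,219),(284,194),(354,194),(355,243),(284,241)]: print(plane(C,np.array(u)*.8,.05)[:2])
T=cam("top")
print(*tri(T,(196+88/4.833-.4,128+224/4.839-.4),C,np.array((341,219))*.8),"block top z")
plan([(.6023,.2113,.09,1.32),(.6023,.2113,.024,1.32)])
```

```text
[0.5893 0.2146]
[0.6169 0.2075]
[0.5849 0.233 ]
[0.6291 0.2216]
[0.6222 0.189 ]
[0.5762 0.2023]
[0.6158 0.2081 0.051 ] 0.0023729961373644445 block top z
2 rows -> (0.6023, 0.2113, 0.09, 1.32)
0.95 -0.06 2.38 -0.001 -0.000 -0.001; 0.95 -0.06 2.38 -0.001 -0.000 -0.001
2 rows -> (0.6023, 0.2113, 0.024, 1.32)
-0.00 -0.00 3.30 0.000 -0.000 0.000; -0.00 -0.00 3.30 0.000 -0.000 0.000
```

Request:
step_arm:
  increments: "0.9 0 2.4 0 0 0.01; 0.9 0 2.4 0 0 0; 0 0 0 0 0 0; 0 0 0 0 0 0; 0 0 0 0 0 0"
  claw: -0.5

```text
time: 18.3
tool_pos: [0.6044, 0.21, 0.0911]
ee_rot: [-3.141, -0.002, 1.309]
wrist_force: [0.4, -0.3, 0.4]
width: 0.0704
```

Request:
step_arm:
  increments: "0 0 3.3 0 0 0; 0 0 3.3 0 0 0; 0 0 0 0 0 0; 0 0 0 0 0 0; 0 0 0 0 0 0"

```text
time: 18.8
tool_pos: [0.6054, 0.2107, 0.026]
ee_rot: [3.14, -0.003, 1.309]
wrist_force: [-0.1, 0.2, 0.2]
width: 0.0703
```

Request:
step_arm:
  increments: "0.1 -0.3 0.2 0 0 0; 0 0 0 0 0 0; 0 0 0 0 0 0; 0 0 0 0 0 0; 0 0 0 0 0 0"
  claw: 1

```text
time: 19.3
tool_pos: [0.6018, 0.2123, 0.022]
ee_rot: [-3.141, -0.001, 1.309]
wrist_force: [0.9, -0.1, 4.8]
width: 0.0498
```

Request:
step_arm:
  increments: "0 0 0 0 0 0; 0 0 0 0 0 0"

```text
time: 19.5
tool_pos: [0.6018, 0.2123, 0.022]
ee_rot: [-3.141, -0.001, 1.309]
wrist_force: [1.0, -1.5, 5.6]
width: 0.0499
```

Request:
step_arm:
  increments: "0 0 -1 0 0 0; 0 0 -2 0 0 0; 0 0 -4 0 0 0; 0 0 -4 0 0 0; 0 0 0 0 0 0"

```text
time: 20.0
tool_pos: [0.604, 0.213, 0.1378]
ee_rot: [3.135, -0.006, 1.309]
wrist_force: [0.8, -0.5, -0.4]
width: 0.0497
```

Run:
```python
from h import *
o=get_obs(); print(o["time"],o["tool_pos"],o["ee_rot"],o["width"],o["wrist_force"])
f=-.072; ay=np.array([-np.sin(f),np.cos(f)]); c=np.array([.4909,.1765])-.031*ay
print(c); plan([(c[0]+.04,c[1]-.01,.13,1.45),(c[0],c[1],.13,1.499)])
C=cam("wrist",o); im=snapshot("wrist")[:,:,::-1]; cv2.imwrite("pics/w8.png",im);
```

```text
20.0 [0.604  0.213  0.1378] [ 3.1353 -0.0059  1.3089] 0.0497268436564528 [ 0.7932 -0.4989 -0.3991]
[0.4887 0.1456]
3 rows -> (np.float64(0.528669927948208), np.float64(0.13558031729393366), 0.13, 1.45)
-3.14 -1.76 0.23 0.002 -0.002 -0.047; -3.06 -1.90 0.24 0.002 -0.002 -0.047; -2.96 -2.05 0.25 0.002 -0.002 -0.047
1 rows -> (np.float64(0.48866992794820796), np.float64(0.14558031729393367), 0.13, 1.499)
0.51 -4.09 -0.00 0.000 0.000 -0.049
```

Request:
step_arm:
  increments: "-3.1 -1.8 0.2 0 0 -0.047; -3.1 -1.9 0.2 0 0 -0.047; -3.0 -2.1 0.2 0 0 -0.047; 0.5 -4.1 0 0 0 -0.049; 0 0 0 0 0 0"

```text
time: 20.55
tool_pos: [0.4776, 0.144, 0.1206]
ee_rot: [-3.127, 0.001, 1.5]
wrist_force: [0.7, -0.2, -2.7]
width: 0.0499
```

Request:
step_arm:
  increments: "0 0 0 0 0 0; 0 0 0 0 0 0; 0 0 0 0 0 0; 0 0 0 0 0 0"

```text
time: 20.95
tool_pos: [0.4854, 0.1444, 0.1249]
ee_rot: [-3.138, -0.001, 1.499]
wrist_force: [0.5, 0.4, -1.4]
width: 0.0499
```

Run:
```python
from h import *
o=get_obs(); print(o["time"],o["tool_pos"],o["ee_rot"],o["width"]); plan([(.4887,.1456,.10,1.499)])
im=snapshot("wrist")[:,:,::-1]; cv2.imwrite("pics/w9.png",im); cv2.imwrite("pics/w9b.png",cv2.resize(im,(640,480),interpolation=cv2.INTER_CUBIC)); np.save("w9.npy",o,allow_pickle=True)
```

```text
20.95 [0.4854 0.1444 0.1249] [-3.1383 -0.0007  1.4986] 0.049945424112244605
1 rows -> (0.4887, 0.1456, 0.1, 1.499)
0.14 0.33 2.49 -0.003 -0.001 -0.000
```

View pics/w9b.png

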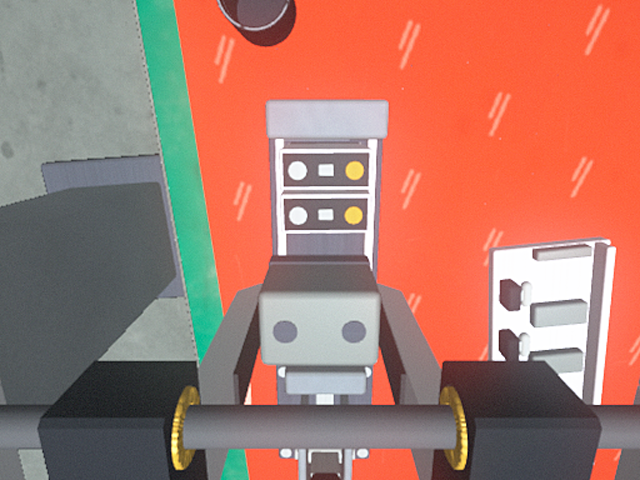

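Both cells stand flush at (325,170) and (325,214); the block is held square at (320,328). Pictures viewed: 11. I lower it now.

Request:
step_arm:
  increments: "0.1 0.2 2.5 0 0 0; 0 0.1 2.5 0 0 0; 0 0 2.0 0 0 0; 0 0 0 0 0 0; 0 0 0 0 0 0"

```text
time: 21.5
tool_pos: [0.4878, 0.1453, 0.0552]
ee_rot: [-3.138, -0.001, 1.499]
wrist_force: [-0.8, 0.0, -1.6]
width: 0.0497
```

Request:
step_arm:
  increments: "0 0 0 0 0 0; 0 0 0 0 0 0; 0 0 0 0 0 0"

```text
time: 21.8
tool_pos: [0.4884, 0.1454, 0.0564]
ee_rot: [-3.141, -0.001, 1.499]
wrist_force: [-0.2, 0.4, -1.9]
width: 0.0494
```

Request:
step_arm:
  increments: "0 0 1.0 0 0 0; 0 0 0.8 0 0 0; 0 0 0.4 0 0 0; 0 0 0 0 0 0; 0 0 0 0 0 0"

```text
time: 22.3
tool_pos: [0.4873, 0.1452, 0.0326]
ee_rot: [-3.138, -0.001, 1.499]
wrist_force: [-1.3, -1.0, -1.7]
width: 0.05
```

Request:
step_arm:
  increments: "0 0 0.1 0 0 0; 0 0 0.1 0 0 0; 0 0 0 0 0 0; 0 0 0 0 0 0"

```text
time: 22.7
tool_pos: [0.4876, 0.1453, 0.0319]
ee_rot: [-3.139, -0.001, 1.499]
wrist_force: [-2.9, -0.7, 5.6]
width: 0.0497
```

Request:
step_arm:
  increments: "0 0 0 0 0 0; 0 0 0 0 0 0; 0 0 0 0 0 0; 0 0 0 0 0 0; 0 0 0 0 0 0"
  claw: -1

```text
time: 23.2
tool_pos: [0.4875, 0.1452, 0.0309]
ee_rot: [-3.138, -0.001, 1.499]
wrist_force: [-0.3, -1.0, 1.3]
width: 0.0859
```

Request:
step_arm:
  increments: "0 0 -2 0 0 0; 0 0 -4 0 0 0; 0 0 -4 0 0 0; 0 0 -4 0 0 0; 0 0 0 0 0 0"

```text
time: 23.7
tool_pos: [0.4916, 0.1458, 0.1784]
ee_rot: [3.131, -0.004, 1.499]
wrist_force: [0.2, 0.6, 0.1]
width: 0.094
```

Run:
```python
from h import *
o=get_obs(); print(o["time"],o["tool_pos"],o["ee_rot"],o["joint_positions"])
im=snapshot("wrist")[:,:,::-1]; cv2.imwrite("pics/w10.png",im); cv2.imwrite("pics/w10b.png",cv2.resize(im,(640,480),interpolation=cv2.INTER_CUBIC)); np.save("w10.npy",o,allow_pickle=True)
plan([(.479,-.03,.22,-.072)])
```

```text
23.7 [0.4916 0.1458 0.1784] [ 3.1314 -0.0042  1.4989] [0.1767 0.0025 1.5123 0.0016 1.6158 0.2487]
11 rows -> (0.479, -0.03, 0.22, -0.072)
-1.60 0.02 -0.41 0.000 -0.001 0.143; -1.58 0.24 -0.41 0.000 -0.001 0.143; -1.53 0.47 -0.41 0.000 -0.001 0.143; -1.45 0.68 -0.41 0.000 -0.001 0.143; -1.34 0.88 -0.41 0.000 -0.001 0.143; -1.20 1.06 -0.41 0.000 -0.001 0.143; -1.03 1.22 -0.41 0.000 -0.001 0.143; -0.85 1.35 -0.41 0.000 -0.001 0.143; -0.65 1.46 -0.41 0.000 -0.001 0.143; -0.44 1.54 -0.41 0.000 -0.001 0.143; -0.21 1.58 -0.41 0.000 -0.001 0.143
```

View pics/w10b.png

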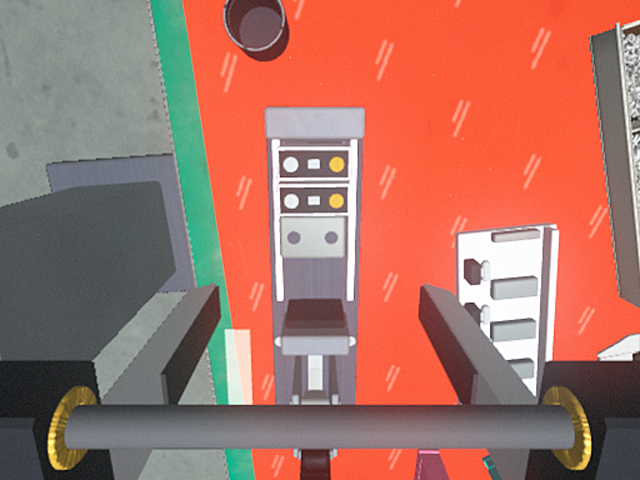

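The cells and block stand in one row between the guides at (314,163), (314,200) and (314,237). Pictures viewed: 12. Now to the trigger.

Request:
step_arm:
  increments: "-1.6 0 -0.4 0 0 0.143; -1.6 0.2 -0.4 0 0 0.143; -1.5 0.5 -0.4 0 0 0.143; -1.4 0.7 -0.4 0 0 0.143; -1.3 0.9 -0.4 0 0 0.143"

```text
time: 24.25
tool_pos: [0.4826, 0.0652, 0.189]
ee_rot: [-3.136, 0.004, 0.778]
wrist_force: [-0.1, 0.2, -0.4]
width: 0.094
```

Request:
step_arm:
  increments: "-1.2 1.1 -0.4 0 0 0.143; -1.0 1.2 -0.4 0 0 0.143; -0.9 1.3 -0.4 0 0 0.143; -0.6 1.5 -0.4 0 0 0.143; -0.4 1.5 -0.4 0 0 0.143"

```text
time: 24.75
tool_pos: [0.4783, -0.014, 0.2089]
ee_rot: [-3.14, 0.006, 0.063]
wrist_force: [-0.2, 1.2, 0.1]
width: 0.094
```

Request:
step_arm:
  increments: "-0.2 1.6 -0.4 0 0 0.143; 0 0 0 0 0 0; 0 0 0 0 0 0; 0 0 0 0 0 0; 0 0 0 0 0 0"

```text
time: 25.25
tool_pos: [0.4781, -0.0287, 0.2143]
ee_rot: [-3.14, 0.004, -0.072]
wrist_force: [0.4, 0.1, 0.3]
width: 0.0941
```

Run:
```python
from h import *
o=get_obs(); print(o["time"],o["tool_pos"],o["ee_rot"])
im=snapshot("wrist")[:,:,::-1]; cv2.imwrite("pics/w11.png",im); cv2.imwrite("pics/w11b.png",cv2.resize(im,(640,480),interpolation=cv2.INTER_CUBIC)); np.save("w11.npy",o,allow_pickle=True)
C=cam("wrist",o); print(proj(C,(.4785,-.0335,.131))*1.25,proj(C,(.4805,.003,.127))*1.25)
```

```text
25.25 [ 0.4781 -0.0287  0.2143] [-3.1404  0.004  -0.0719]
[326.0471 246.339 ] [271.8877 245.5285]
```

View pics/w11b.png

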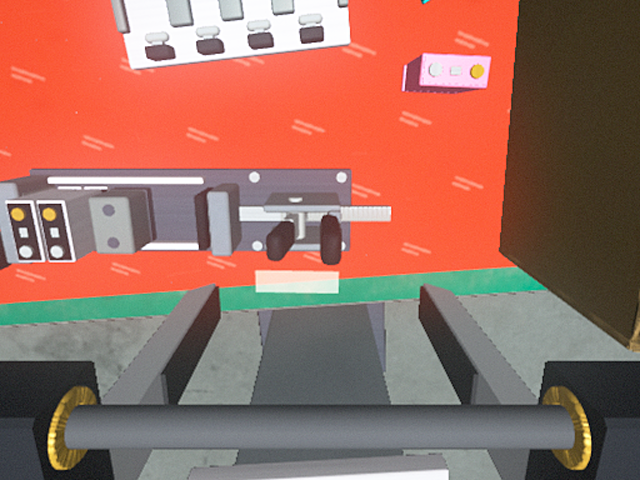

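Handle top at (331,248), trigger top at (278,248): about 3 mm further to -y than predicted, which matches the clamp geometry. Pictures viewed: 13.

Run:
```python
from h import *
o=get_obs(); print(o["tool_pos"])
plan([(.4767,-.0275,.16,-.072),(.4767,-.0275,.104,-.072)])
```

```text
[ 0.4782 -0.0288  0.2145]
2 rows -> (0.4767, -0.0275, 0.16, -0.072)
-0.07 -0.06 2.73 -0.001 0.002 -0.000; -0.07 -0.06 2.73 -0.001 0.002 -0.000
2 rows -> (0.4767, -0.0275, 0.104, -0.072)
0.00 -0.00 2.80 -0.000 0.000 -0.000; 0.00 -0.00 2.80 -0.000 0.000 -0.000
```

Request:
step_arm:
  increments: "-0.1 -0.1 2.7 0 0 0; 0 0 2.7 0 0 0; 0 0 0 0 0 0; 0 0 0 0 0 0; 0 0 0 0 0 0"

```text
time: 25.8
tool_pos: [0.4782, -0.0284, 0.1627]
ee_rot: [-3.141, 0.0, -0.074]
wrist_force: [0.3, 0.3, -0.4]
width: 0.0938
```

Request:
step_arm:
  increments: "0 0 2.8 0 0 0; 0 0 2.8 0 0 0; 0 0 0 0 0 0; 0 0 0 0 0 0; 0 0 0 0 0 0"

```text
time: 26.3
tool_pos: [0.4786, -0.0286, 0.1074]
ee_rot: [-3.141, -0.001, -0.074]
wrist_force: [-0.5, 0.4, 1.4]
width: 0.0937
```

Request:
step_arm:
  increments: "0 0 0 0 0 0; 0 0 0 0 0 0; 0 0 0 0 0 0; 0 0 0 0 0 0; 0 0 0 0 0 0"
  claw: 0.1

```text
time: 26.8
tool_pos: [0.4779, -0.0248, 0.1063]
ee_rot: [-3.133, 0.001, -0.073]
wrist_force: [-0.7, 10.2, 7.4]
width: 0.0575
```

Request:
step_arm:
  increments: "0 0 0 0 0 0; 0 0 0 0 0 0; 0 0 0 0 0 0; 0 0 0 0 0 0; 0 0 0 0 0 0"
  claw: 1

```text
time: 27.3
tool_pos: [0.4779, -0.0275, 0.1069]
ee_rot: [-3.139, 0.0, -0.074]
wrist_force: [-0.6, 0.3, 6.3]
width: 0.0315
```

Request:
step_arm:
  increments: "0 0 0 0 0 0; 0 0 0 0 0 0; 0 0 0 0 0 0; 0 0 0 0 0 0; 0 0 0 0 0 0"
  claw: -0.65

```text
time: 27.8
tool_pos: [0.4766, -0.0285, 0.1043]
ee_rot: [-3.141, 0.004, -0.074]
wrist_force: [-0.1, 0.6, -0.6]
width: 0.0685
```

Run:
```python
from h import *
im=snapshot("side")[:,:,::-1]; a=cv2.resize(im[130:260,205:335],(600,600),interpolation=cv2.INTER_CUBIC); cv2.imwrite("pics/s2.png",a)
```

```text
(no output)
```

View pics/s2.png

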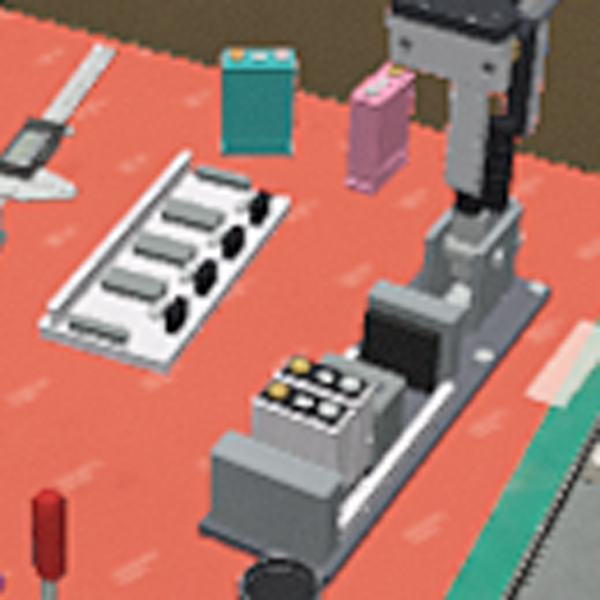

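The jaw has come forward one squeeze; the pack, rail and bystanders are undisturbed. Pictures viewed: 14. I repeat the squeezes and read the width at each full squeeze (about 32 mm until the pack is tight).

Request:
step_arm:
  increments: "0 0 0 0 0 0; 0 0 0 0 0 0; 0 0 0 0 0 0; 0 0 0 0 0 0; 0 0 0 0 0 0"
  claw: 1

```text
time: 28.35
tool_pos: [0.4769, -0.0245, 0.1058]
ee_rot: [-3.133, 0.004, -0.073]
wrist_force: [-1.6, 11.5, 5.7]
width: 0.0394
```

Request:
step_arm:
  increments: "0 0 0 0 0 0; 0 0 0 0 0 0; 0 0 0 0 0 0"

```text
time: 28.65
tool_pos: [0.4768, -0.0274, 0.1058]
ee_rot: [-3.139, 0.003, -0.074]
wrist_force: [-3.5, 3.6, 5.8]
width: 0.0321
```

Request:
step_arm:
  increments: "0 0 0 0 0 0; 0 0 0 0 0 0; 0 0 0 0 0 0; 0 0 0 0 0 0; 0 0 0 0 0 0"
  claw: -0.6

```text
time: 29.15
tool_pos: [0.4768, -0.0288, 0.1044]
ee_rot: [-3.142, 0.004, -0.074]
wrist_force: [0.6, 0.7, -0.8]
width: 0.0686
```

Request:
step_arm:
  increments: "0 0 0 0 0 0; 0 0 0 0 0 0"

```text
time: 29.35
tool_pos: [0.4769, -0.0288, 0.1048]
ee_rot: [3.141, 0.003, -0.074]
wrist_force: [-0.7, 1.2, -0.3]
width: 0.0749
```

Request:
step_arm:
  increments: "0 0 0 0 0 0; 0 0 0 0 0 0; 0 0 0 0 0 0; 0 0 0 0 0 0; 0 0 0 0 0 0"
  claw: 1

```text
time: 29.85
tool_pos: [0.4775, -0.0243, 0.1064]
ee_rot: [-3.132, 0.002, -0.073]
wrist_force: [-1.7, 10.7, 5.5]
width: 0.0389
```

Request:
step_arm:
  increments: "0 0 0 0 0 0; 0 0 0 0 0 0; 0 0 0 0 0 0"

```text
time: 30.15
tool_pos: [0.4773, -0.0275, 0.1063]
ee_rot: [-3.139, 0.002, -0.074]
wrist_force: [-1.3, 3.2, 5.1]
width: 0.032
```

Request:
step_arm:
  increments: "0 0 0 0 0 0; 0 0 0 0 0 0; 0 0 0 0 0 0; 0 0 0 0 0 0; 0 0 0 0 0 0"
  claw: -0.6

```text
time: 30.65
tool_pos: [0.4767, -0.0287, 0.1044]
ee_rot: [-3.141, 0.004, -0.074]
wrist_force: [-0.2, 0.8, 0.0]
width: 0.0682
```

Request:
step_arm:
  increments: "0 0 0 0 0 0; 0 0 0 0 0 0"

```text
time: 30.85
tool_pos: [0.4768, -0.0287, 0.1047]
ee_rot: [3.142, 0.004, -0.074]
wrist_force: [-0.2, -0.1, 0.4]
width: 0.075
```

Request:
step_arm:
  increments: "0 0 0 0 0 0; 0 0 0 0 0 0; 0 0 0 0 0 0; 0 0 0 0 0 0; 0 0 0 0 0 0"
  claw: 1

```text
time: 31.35
tool_pos: [0.4774, -0.0244, 0.1064]
ee_rot: [-3.132, 0.002, -0.073]
wrist_force: [-1.3, 10.7, 6.2]
width: 0.0387
```

Request:
step_arm:
  increments: "0 0 0 0 0 0; 0 0 0 0 0 0; 0 0 0 0 0 0"

```text
time: 31.65
tool_pos: [0.4772, -0.0274, 0.1063]
ee_rot: [-3.139, 0.002, -0.074]
wrist_force: [-1.5, 2.5, 5.5]
width: 0.0323
```

Request:
step_arm:
  increments: "0 0 0 0 0 0; 0 0 0 0 0 0; 0 0 0 0 0 0; 0 0 0 0 0 0; 0 0 0 0 0 0"
  claw: -0.6

```text
time: 32.15
tool_pos: [0.4767, -0.0287, 0.1044]
ee_rot: [-3.141, 0.004, -0.074]
wrist_force: [1.2, 0.6, -1.1]
width: 0.0686
```

Request:
step_arm:
  increments: "0 0 0 0 0 0; 0 0 0 0 0 0"

```text
time: 32.35
tool_pos: [0.4768, -0.0287, 0.1047]
ee_rot: [3.142, 0.004, -0.074]
wrist_force: [0.1, -0.6, 0.8]
width: 0.075
```

```bash
cat > jaw.py <<'E'
from h import *
import sys
# jaw body (grey) top edge column shift along the clamp line: compare side images
im=snapshot("side")[:,:,::-1]; cv2.imwrite(f"pics/{sys.argv[1]}.png",im)
o=get_obs(); print(o["time"],o["tool_pos"],o["wrist_force"],o["width"])
S=cam("side"); ay=np.array([.072,.9974]); b=np.array([.494,.216])
# sample brightness along the middle line of the bed (clamp y) at z=.062: jaw-top run
g=cv2.cvtColor(im,cv2.COLOR_BGR2GRAY)
ax=np.array([.9974,-.072])
ys=np.arange(-.20,-.05,.004)
print([(int(round(y*1000)),int(g[tuple(np.round(proj(S,(*(b+ay*y+ax*.02),.062))[::-1]).astype(int))])) for y in ys])
E
python3 jaw.py s3
```

```text
32.4 [ 0.4769 -0.0287  0.1048] [-0.0249  0.4196 -0.9093] 0.07516495769700701
[(-200, 141), (-196, 149), (-192, 150), (-188, 144), (-184, 147), (-180, 145), (-176, 145), (-172, 143), (-168, 145), (-164, 145), (-160, 145), (-156, 145), (-152, 145), (-148, 144), (-144, 144), (-140, 144), (-136, 145), (-132, 158), (-128, 175), (-124, 176), (-120, 176), (-116, 158), (-112, 96), (-108, 98), (-104, 49), (-100, 98), (-96, 129), (-92, 137), (-88, 150), (-84, 161), (-80, 157), (-76, 164), (-72, 153), (-68, 20), (-64, 31), (-60, 24), (-56, 123), (-52, 167)]
```

Request:
step_arm:
  increments: "0 0 0 0 0 0; 0 0 0 0 0 0; 0 0 0 0 0 0; 0 0 0 0 0 0; 0 0 0 0 0 0"
  claw: 1

```text
time: 32.9
tool_pos: [0.4775, -0.0243, 0.1065]
ee_rot: [-3.132, 0.002, -0.073]
wrist_force: [-1.1, 11.5, 7.2]
width: 0.0389
```

Request:
step_arm:
  increments: "0 0 0 0 0 0; 0 0 0 0 0 0; 0 0 0 0 0 0"

```text
time: 33.2
tool_pos: [0.4773, -0.0275, 0.1064]
ee_rot: [-3.139, 0.002, -0.074]
wrist_force: [-1.7, 2.2, 5.0]
width: 0.032
```

Request:
step_arm:
  increments: "0 0 0 0 0 0; 0 0 0 0 0 0; 0 0 0 0 0 0; 0 0 0 0 0 0; 0 0 0 0 0 0"
  claw: -0.6

```text
time: 33.7
tool_pos: [0.4768, -0.0286, 0.1044]
ee_rot: [-3.141, 0.004, -0.074]
wrist_force: [0.1, 1.1, -1.4]
width: 0.0687
```

Request:
step_arm:
  increments: "0 0 0 0 0 0; 0 0 0 0 0 0"

```text
time: 33.9
tool_pos: [0.4768, -0.0288, 0.1047]
ee_rot: [3.141, 0.004, -0.074]
wrist_force: [0.4, -0.3, -0.1]
width: 0.0749
```

Request:
step_arm:
  increments: "0 0 0 0 0 0; 0 0 0 0 0 0; 0 0 0 0 0 0; 0 0 0 0 0 0; 0 0 0 0 0 0"
  claw: 1

```text
time: 34.4
tool_pos: [0.4773, -0.0243, 0.1063]
ee_rot: [-3.132, 0.002, -0.073]
wrist_force: [-1.1, 11.5, 6.0]
width: 0.039
```

Request:
step_arm:
  increments: "0 0 0 0 0 0; 0 0 0 0 0 0; 0 0 0 0 0 0"

```text
time: 34.7
tool_pos: [0.4771, -0.0275, 0.1062]
ee_rot: [-3.139, 0.003, -0.074]
wrist_force: [-2.2, 2.6, 6.1]
width: 0.0324
```

Request:
step_arm:
  increments: "0 0 0 0 0 0; 0 0 0 0 0 0; 0 0 0 0 0 0; 0 0 0 0 0 0; 0 0 0 0 0 0"
  claw: -0.6

```text
time: 35.2
tool_pos: [0.4768, -0.0287, 0.1044]
ee_rot: [-3.141, 0.004, -0.074]
wrist_force: [-0.0, 1.9, -1.6]
width: 0.0684
```

Request:
step_arm:
  increments: "0 0 0 0 0 0; 0 0 0 0 0 0"

```text
time: 35.4
tool_pos: [0.4768, -0.0287, 0.1047]
ee_rot: [3.142, 0.004, -0.074]
wrist_force: [0.5, -0.3, -1.3]
width: 0.075
```

Request:
step_arm:
  increments: "0 0 0 0 0 0; 0 0 0 0 0 0; 0 0 0 0 0 0; 0 0 0 0 0 0; 0 0 0 0 0 0"
  claw: 1

```text
time: 35.9
tool_pos: [0.4774, -0.0241, 0.1063]
ee_rot: [-3.132, 0.002, -0.073]
wrist_force: [-1.4, 13.0, 7.5]
width: 0.0388
```

Request:
step_arm:
  increments: "0 0 0 0 0 0; 0 0 0 0 0 0; 0 0 0 0 0 0"

```text
time: 36.2
tool_pos: [0.4771, -0.0275, 0.1062]
ee_rot: [-3.139, 0.002, -0.074]
wrist_force: [-2.9, 3.2, 6.2]
width: 0.032
```

Request:
step_arm:
  increments: "0 0 0 0 0 0; 0 0 0 0 0 0; 0 0 0 0 0 0; 0 0 0 0 0 0; 0 0 0 0 0 0"
  claw: -0.6

```text
time: 36.7
tool_pos: [0.4767, -0.0287, 0.1044]
ee_rot: [-3.141, 0.004, -0.074]
wrist_force: [0.5, 1.1, -0.3]
width: 0.0683
```

Request:
step_arm:
  increments: "0 0 0 0 0 0; 0 0 0 0 0 0"

```text
time: 36.9
tool_pos: [0.4768, -0.0288, 0.1047]
ee_rot: [3.142, 0.004, -0.074]
wrist_force: [-0.2, 0.5, -0.2]
width: 0.075
```

```bash
python3 jaw.py s4; python3 -c "
import cv2
a=cv2.imread('pics/s4.png')[170:260,235:335];cv2.imwrite('pics/s4b.png',cv2.resize(a,(600,540),interpolation=cv2.INTER_CUBIC))"
```

```text
36.95 [ 0.4769 -0.0288  0.1049] [ 0.0643  0.2316 -0.3413] 0.07522483853190022
[(-200, 138), (-196, 148), (-192, 148), (-188, 146), (-184, 145), (-180, 146), (-176, 145), (-172, 145), (-168, 145), (-164, 145), (-160, 145), (-156, 145), (-152, 145), (-148, 144), (-144, 145), (-140, 144), (-136, 144), (-132, 144), (-128, 144), (-124, 145), (-120, 145), (-116, 143), (-112, 140), (-108, 156), (-104, 180), (-100, 174), (-96, 176), (-92, 174), (-88, 113), (-84, 91), (-80, 102), (-76, 82), (-72, 162), (-68, 138), (-64, 18), (-60, 59), (-56, 25), (-52, 24)]
```

View pics/s4b.png

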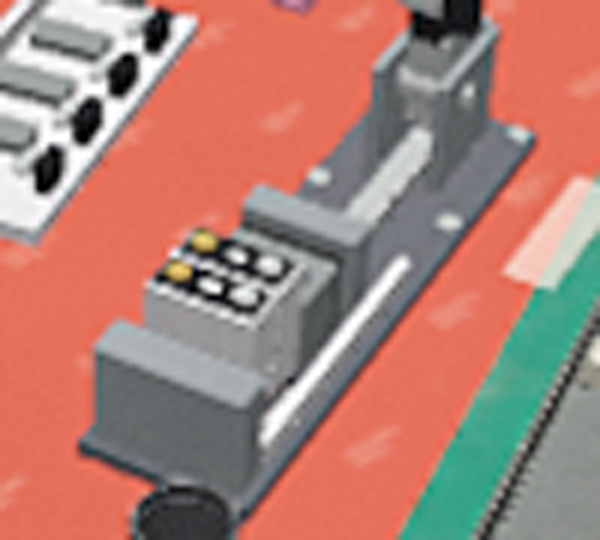

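The jaw now stands at the block and the pack is upright. Pictures viewed: 15. I go on one squeeze at a time.

Request:
step_arm:
  increments: "0 0 0 0 0 0; 0 0 0 0 0 0; 0 0 0 0 0 0; 0 0 0 0 0 0; 0 0 0 0 0 0"
  claw: 1

```text
time: 37.45
tool_pos: [0.4774, -0.024, 0.1064]
ee_rot: [-3.132, 0.002, -0.072]
wrist_force: [-2.5, 0.9, 4.9]
width: 0.0387
```

Request:
step_arm:
  increments: "0 0 0 0 0 0; 0 0 0 0 0 0; 0 0 0 0 0 0; 0 0 0 0 0 0; 0 0 0 0 0 0"

```text
time: 37.95
tool_pos: [0.4774, -0.0256, 0.1064]
ee_rot: [-3.135, 0.002, -0.073]
wrist_force: [-2.1, 5.7, 5.1]
width: 0.0358
```

Request:
step_arm:
  increments: "0 0 0 0 0 0; 0 0 0 0 0 0; 0 0 0 0 0 0; 0 0 0 0 0 0; 0 0 0 0 0 0"
  claw: -0.6

```text
time: 38.45
tool_pos: [0.4769, -0.0287, 0.1046]
ee_rot: [-3.141, 0.003, -0.074]
wrist_force: [-0.4, 2.0, -1.6]
width: 0.072
```

Request:
step_arm:
  increments: "0 0 0 0 0 0; 0 0 0 0 0 0"

```text
time: 38.65
tool_pos: [0.4768, -0.0288, 0.1047]
ee_rot: [3.142, 0.004, -0.075]
wrist_force: [-0.1, -0.1, -0.6]
width: 0.0751
```

Request:
step_arm:
  increments: "0 0 0 0 0 0; 0 0 0 0 0 0; 0 0 0 0 0 0; 0 0 0 0 0 0; 0 0 0 0 0 0"
  claw: 1

```text
time: 39.15
tool_pos: [0.4775, -0.0218, 0.1056]
ee_rot: [-3.127, 0.003, -0.072]
wrist_force: [-0.3, 14.7, 3.9]
width: 0.0432
```

Request:
step_arm:
  increments: "0 0 0 0 0 0; 0 0 0 0 0 0; 0 0 0 0 0 0; 0 0 0 0 0 0; 0 0 0 0 0 0"

```text
time: 39.65
tool_pos: [0.4774, -0.0223, 0.1057]
ee_rot: [-3.128, 0.003, -0.072]
wrist_force: [-0.2, 14.5, 3.7]
width: 0.0424
```

Request:
step_arm:
  increments: "0 0 0 0 0 0; 0 0 0 0 0 0; 0 0 0 0 0 0; 0 0 0 0 0 0; 0 0 0 0 0 0"
  claw: -0.6

```text
time: 40.15
tool_pos: [0.4769, -0.0288, 0.1048]
ee_rot: [3.141, 0.003, -0.074]
wrist_force: [-0.8, -0.2, -0.6]
width: 0.0746
```

Request:
step_arm:
  increments: "0 0 0 0 0 0; 0 0 0 0 0 0; 0 0 0 0 0 0"

```text
time: 40.45
tool_pos: [0.4771, -0.0288, 0.105]
ee_rot: [-3.141, 0.003, -0.075]
wrist_force: [0.1, 0.1, 0.6]
width: 0.0749
```

```bash
python3 jaw.py s5 | tail -1 | cut -c 200-700
```

```text
40, 144), (-136, 146), (-132, 144), (-128, 145), (-124, 144), (-120, 144), (-116, 144), (-112, 143), (-108, 140), (-104, 151), (-100, 156), (-96, 175), (-92, 177), (-88, 173), (-84, 112), (-80, 85), (-76, 63), (-72, 131), (-68, 155), (-64, 34), (-60, 54), (-56, 25), (-52, 48)]
```

Request:
step_arm:
  increments: "0 0 0 0 0 0; 0 0 0 0 0 0; 0 0 0 0 0 0; 0 0 0 0 0 0; 0 0 0 0 0 0"
  claw: 1

```text
time: 41.0
tool_pos: [0.4777, -0.0219, 0.1059]
ee_rot: [-3.127, 0.002, -0.072]
wrist_force: [1.2, 15.1, 4.8]
width: 0.0427
```

Request:
step_arm:
  increments: "0 0 0 0 0 0; 0 0 0 0 0 0; 0 0 0 0 0 0; 0 0 0 0 0 0; 0 0 0 0 0 0"

```text
time: 41.5
tool_pos: [0.4777, -0.0223, 0.106]
ee_rot: [-3.128, 0.002, -0.072]
wrist_force: [-0.0, 14.2, 4.1]
width: 0.0426
```

```bash
python3 jaw.py s6 | tail -1 | cut -c 200-700
```

```text
40, 144), (-136, 146), (-132, 143), (-128, 145), (-124, 143), (-120, 143), (-116, 145), (-112, 143), (-108, 142), (-104, 161), (-100, 162), (-96, 174), (-92, 175), (-88, 175), (-84, 118), (-80, 91), (-76, 61), (-72, 133), (-68, 157), (-64, 35), (-60, 56), (-56, 24), (-52, 49)]
```

```bash
cat > prof.py <<'E'
from h import *
import sys
from scipy.ndimage import map_coordinates
o=get_obs(); C=cam("wrist",o); im=snapshot("wrist")[:,:,::-1]; cv2.imwrite(f"pics/{sys.argv[1]}.png",im)
g=cv2.cvtColor(im,cv2.COLOR_BGR2GRAY).astype(float)
b=np.array([.494,.216]); ay=np.array([.0719,.9974]); ax=np.array([.9974,-.0719])
ys=np.arange(-.125,-.030,.0005); acc=[]
for xo in (-.01,-.005,0,.005,.01,.015,.02):
    P=np.array([proj(C,(*(b+ay*y+ax*xo),.062)) for y in ys]); acc.append(map_coordinates(g,[P[:,1],P[:,0]],order=1))
a=np.mean(acc,0); d=np.diff(a); i=[k for k in range(2,len(d)-2) if abs(d[k])==abs(d[k-2:k+3]).max() and abs(d[k])>4]
print(o["time"],o["width"],[(round(ys[k]*1000+.25,1),int(d[k])) for k in i]); print(a[::4].astype(int))
E
python3 prof.py p1
```

```text
41.55 0.04234873941477402 [(np.float64(-103.7), 18), (np.float64(-86.7), -35), (np.float64(-80.2), 14), (np.float64(-67.2), -6), (np.float64(-57.2), -23), (np.float64(-55.7), -27), (np.float64(-53.7), -25), (np.float64(-51.7), -25), (np.float64(-50.2), -25)]
[113  95  98  98  98  98  98  97  98  97 105 166 184 190 190 190 190 189
 190 135  78  78 101 156 177 181 181 182 182 173 163 161 162 165 154 128
  76  25   0   0   0   0   0   0   0   0   0   0]
```

Request:
step_arm:
  increments: "0 0 0 0 0 0; 0 0 0 0 0 0; 0 0 0 0 0 0; 0 0 0 0 0 0; 0 0 0 0 0 0"
  claw: -0.6

```text
time: 42.1
tool_pos: [0.477, -0.0288, 0.1049]
ee_rot: [3.141, 0.003, -0.074]
wrist_force: [0.9, -0.2, 0.5]
width: 0.0746
```

Request:
step_arm:
  increments: "0 0 0 0 0 0; 0 0 0 0 0 0; 0 0 0 0 0 0; 0 0 0 0 0 0; 0 0 0 0 0 0"

```text
time: 42.6
tool_pos: [0.477, -0.0285, 0.1049]
ee_rot: [-3.141, 0.003, -0.074]
wrist_force: [0.0, 1.1, -0.6]
width: 0.075
```

```bash
python3 prof.py p2; python3 -c "
import cv2,numpy as np
a=[cv2.resize(cv2.imread(f'pics/{n}.png')[120:240,0:300],(750,300),interpolation=cv2.INTER_CUBIC) for n in ('p1','p2')]
cv2.imwrite('pics/pp.png',np.vstack(a))"
```

```text
42.6 0.07503360617749433 [(np.float64(-104.7), 16), (np.float64(-101.7), 4), (np.float64(-87.2), -36), (np.float64(-82.7), 6), (np.float64(-79.7), 14), (np.float64(-66.2), -29), (np.float64(-63.2), -25), (np.float64(-59.7), -24)]
[ 97  94  95  95  96  95  94  95  95  96 116 170 185 187 186 186 187 186
 186  97  74  74 101 154 174 178 178 177 177 171 117  70  47   0   0   0
   0   0   0   0   0   0   0   0   0   0   0   0]
```

View pics/pp.png

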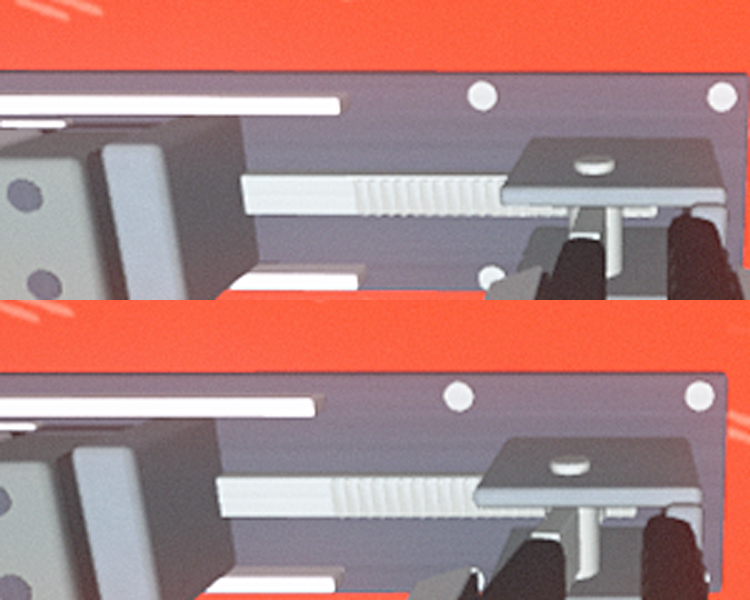

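The pair of crops (squeezed above, released below) shows the bar, jaw and trigger. The jaw's front edge at (103,150) squeezed and (73,450) released hardly differs relative to the block, and the trigger is back clear of the handle. Pictures viewed: 16, the limit. The rest I check by numbers, starting with the pad's free protrusion from the earlier image, while I retreat.

Request:
step_arm:
  increments: "0 0 -3 0 0 0; 0 0 -4 0 0 0; 0 0 -4 0 0 0; 0 0 0 0 0 0; 0 0 0 0 0 0"

```text
time: 43.15
tool_pos: [0.478, -0.0286, 0.2161]
ee_rot: [-3.141, 0.0, -0.074]
wrist_force: [-0.4, 0.3, -0.6]
width: 0.0753
```

Request:
step_arm:
  increments: "0 0 0 0 0 0; 0 0 0 0 0 0; 0 0 0 0 0 0; 0 0 0 0 0 0; 0 0 0 0 0 0"
  claw: -1

```text
time: 43.65
tool_pos: [0.4772, -0.0284, 0.2145]
ee_rot: [-3.141, 0.004, -0.074]
wrist_force: [-0.7, 0.8, 0.3]
width: 0.094
```

```bash
cat > chk.py <<'E'
from h import *
from scipy.ndimage import map_coordinates
b=np.array([.494,.216]); ay=np.array([.0719,.9974]); ax=np.array([.9974,-.0719])
def edges(im,C,z,lo,hi,xs):
    g=cv2.cvtColor(im,cv2.COLOR_BGR2GRAY).astype(float); ys=np.arange(lo,hi,.0005); acc=[]
    for xo in xs:
        P=np.array([proj(C,(*(b+ay*y+ax*xo),z)) for y in ys]); acc.append(map_coordinates(g,[P[:,1],P[:,0]],order=1))
    d=np.diff(np.mean(acc,0)); return [(float(round(ys[k]*1000+.25,1)),int(d[k])) for k in range(2,len(d)-2) if abs(d[k])==abs(d[k-2:k+3]).max() and abs(d[k])>4]
xs=(-.01,-.005,0,.005,.01)
o=np.load("w11.npy",allow_pickle=True).item(); C=cam("wrist",o); im=cv2.imread("pics/w11.png")
print("free jaw z62",edges(im,C,.062,-.20,-.13,xs)); print("free pad z57",edges(im,C,.057,-.20,-.13,xs))
o=get_obs(); C=cam("wrist",o); im=snapshot("wrist")[:,:,::-1]; cv2.imwrite("pics/p3.png",im); print(o["time"],o["tool_pos"],o["wrist_force"])
print("now jaw z62",edges(im,C,.062,-.12,-.06,xs)); print("now pad z57",edges(im,C,.057,-.12,-.06,xs))
hsv=cv2.cvtColor(im,cv2.COLOR_BGR2HSV); m=cv2.inRange(hsv,(15,120,120),(32,255,255)); n,l,s,c=cv2.connectedComponentsWithStats(m)
for i in range(1,n):
    if s[i,4]>15:
        q=plane(C,c[i],.086)[:2]-b; print("yellow terminal bed x,y mm",q@ax*1e3,q@ay*1e3)
print("trigger top z127 edges",edges(im,C,.127,-.30,-.19,(-.004,0,.004)))
E
python3 chk.py
```

```text
free jaw z62 [(-179.8, -21), (-171.2, 22), (-154.2, -29), (-150.7, 4), (-143.2, 18)]
free pad z57 [(-178.8, -22), (-170.2, 20), (-152.7, -29), (-141.7, 18)]
43.65 [ 0.4772 -0.0284  0.2145] [-0.7161  0.7807  0.2992]
now jaw z62 [(-104.2, 19), (-87.2, -27), (-79.2, 17), (-66.2, -4)]
now pad z57 [(-118.2, -15), (-102.2, 19), (-85.2, -26), (-76.7, 17)]
yellow terminal bed x,y mm 115.64852924341626 -354.4922403657666
yellow terminal bed x,y mm 14.951956327158946 -11.306596727809955
yellow terminal bed x,y mm 14.827583495867174 -33.20034480322681
yellow terminal bed x,y mm -88.31662751390029 -508.55938397199975
yellow terminal bed x,y mm -99.18479947844772 -509.29211297799657
yellow terminal bed x,y mm -148.77335630543095 -38.08486430618964
yellow terminal bed x,y mm -146.4239430808437 -449.9754166632233
yellow terminal bed x,y mm -191.662936284675 -7.002721965606582
yellow terminal bed x,y mm -191.91219308606233 -482.07235244050554
yellow terminal bed x,y mm -214.37822276924638 -18.111688204841847
yellow terminal bed x,y mm -212.74458205182734 -471.497383083286
trigger top z127 edges [(-265.7, -5), (-262.2, 24), (-259.7, -54), (-246.2, 33), (-228.2, -4), (-225.2, -12), (-222.2, -9), (-209.7, 25), (-206.2, 26), (-200.7, -22)]
```

```bash
python3 -c "
from bench import *
print(close_job())"
```

```text
the job is handed in; nothing more can be done
None
```

I handed the job in at about 44 s with both cells and the grey block gripped in the clamp. No verdict came back.

**What I did:** There were two cells on the rail. I lifted both out, stood them against the fixed jaw and put the block behind them. I then squeezed the trigger ten times with the fingers round trigger and handle, released it and drew the arm clear. I did not touch the jaw, the torch heads, the marker or the look-alikes.

**Last checks, from the wrist camera and the gripper readings:**
- **Cells:** they stand at y = -11.3 and -33.2 mm in the bed frame, which is where a tight pack puts them, and on the middle line to within a millimetre.
- **Trigger:** it is back at its rest place. The last two squeezes stopped short at a width of about 42 mm instead of 32 mm, so the pack is tight.
- **Jaw:** its front edge is at -87.2 mm, which fits 17 ratchet steps from fully open. It stood about 2 steps forward at the start.

**Where the checks disagreed:** I could not read the pad directly. The step count gives about 2.8 mm of pad compression, while the edges in the image give only about 2.0 mm, give or take 1 mm. I trust the step count, because one step less would be slack and one more is past the pad's 4 mm travel. The 3 mm "firm" reading is not confirmed, and by the image alone the 2 mm limit is borderline. I checked the final state by numbers only, because the 16 pictures were used up.

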